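# Latch a two-part casting mould shut

### The arm

A 6-joint arm with a two-finger parallel gripper is mounted at the origin on the work surface. World frame = base frame: x ahead of the robot, y to its left, z up, the work surface at z = 0. Lengths are in mm, angles in degrees, forces in N, time in s.
With the tool pointing down it reaches from about 350 to 850 mm from the base axis. Payload 8.1 kg.
Tool frame: the origin (TCP) lies on the centre line of the jaws, within the pads' length; the fingertips stand r.tip_extent ahead of it and the grasp point (between the pads) lies 8 mm behind it (r.tip_extent is the distance from the TCP to the fingertips, in mm); z points along the fingers, y is the direction in which the jaws open and shut (so a half turn about z gives the same grasp; the last joint's range is limited). The gripper opens to 85 mm and grips with 20 to 120 N. Pads are 22 mm wide; open, the fingers measure 114 mm over their backs; the gripper's body (76 mm by 85 mm) begins 54 mm behind the grasp point. The pads swing forward as they close: fully open they stand 13 mm farther back than shut.
Start: joints at [62.2, 7.471, 85.268, -0, 87.261, -4.893], TCP at [233.52, 552.697, 242.292] pointing down, gripper open.
Joint ranges: [-169.43, 169.43], [-51.17, 129.36], [1.28, 143.12], [-76.62, 256.62], [0, 156.53], [-152.29, 152.29]. Speed limits (degrees/s): [136.94, 136.94, 159.86, 180, 180, 180].

### API

Orientations are given as [roll, pitch, yaw] about the fixed x, y, z axes, in that order (R = Rz(yaw) Ry(pitch) Rx(roll)).
In Python, from bench import sense, optics, hand_in, spotter, r gives the robot as it stands.
- The arm moves only by the tool apply_moves, never from a script. Its argument "series" is a list of rows, each a list of 3 entries, a list of its own where there are three numbers: the opening, from 0 (shut) to 1 (fully open), then the shift along the world's x, y, z in m, then the turn about the world's z in rad. In form: [[grip, [x, y, z], turn], ...]. A call has 1 to 5 rows; each row is the pose to reach, as a shift and turn from the pose measured when the call began; what a row does not reach only later rows make up. A row lasts 1/8 s, in which the tool goes at most 62.5 mm and 10.7 degrees, less where a joint would pass 70% of its speed; a pose out of reach is approached as far as the arm can. A call with a gripper value outside its range is refused whole. The fingers move at their own pace and stop on an object; "grip_force" is the grip in N (left out, the last holds). Time passes only in rows, so rows that repeat a pose let the fingers close. It gives the time, the measured TCP pose, the force and the opening at its end, in the units of the state.
- sense(): the state, without advancing time (a new reading comes with each control period).
- optics.snapshot(name): name is "scene" or "side" or "wrist"; returns a dict with "color" (420x560x3 uint8, blue, green, red), "intrinsics" (3x3 intrinsics, pixels), "distortion" ([k1, k2, p1, p2, k3] as OpenCV has them; the pictures are not rectified), "rvec" (rotation vector, rad) and "tvec" (3), from world to camera coordinates, as OpenCV has them. Camera axes: x right, y down, z forward; pixel columns grow to the right and rows downward; lengths in mm; the calibration is good to about 2 mm. A picture is of the moment at which its call begins. There is no depth.
- hand_in(): hands the job in, once; it reports no verdict.
Trained networks look in a picture, given as the dict that the camera call returned (one of the last four; its "shot" number tells which), for a name from the list of things; names that differ only in an ending like _2 or _b are one class to them, and where a whole thing is asked for, a point or a joint stands for the part that bears it (a point fixed in the world has none). Each returns a list of dicts, best first, with "p" (0 to 1); they miss things now and then, are a little off and sometimes report something else, mostly with a low value. They report only what shows in the picture. A call takes as long as a camera call.
- spotter.search_frame(picture, query): "xyz" ([x, y, z] in mm, in the coordinates of the camera as it stood for that picture, good to about 4 mm: the middle of the surface that is visible of it).
- spotter.masks_of(picture, query): "mask" (420x560 bool, what is visible of it).
The state is a dict: "time": time; "joint_pos": joint angles; "qd": joint speeds; "joint_efforts": joint torques, N m; "tool_pos": TCP position; "tcp_rot": TCP orientation; "ft_force": force on the tool from outside, world axes, zero at the start; "wrist_torque": the same for the moment, N m; "finger_gap": finger opening in mm.
Only numpy, scipy, OpenCV 4.12 (cv2) and the standard library are available. Lean on these libraries where they do the work, as an engineer would, in place of code of your own. Each camera call takes 0.05 s, during which the arm holds its last target.

### The job

Clamp the plaster casting mould shut with the draw latch on its top: gently hook the steel loop over the keeper so that its cross bar sits behind the post and under the lip, and test it with a steady pull of about 10 N on the loop for half a second. Then let go of it and swing the lever over and down, without forcing it, until it snaps flat and the seam is drawn fully closed. Do not lean on the soft plaster, and leave the mug, bowl and brush where they are.

Things in the scene. Friction and masses are not known exactly. Their poses are not given: they have to be found in the camera images.
- mould: Two white plaster blocks (each 150 along x, 110 along y, tops 90 mm above the table) on a screwed-down board 170 x 300 mm. Origin: on the table, under the middle of the seam (y = 0). z up; +y points from the lever's fixed block to the keeper's sliding block. The draw latch lies on top along y at x = +25 mm; a 45 mm square pouring hole is in the seam at x = -32 mm.
- half_a: The fixed plaster block (-y side of the seam), carrying the latch's lever. Same origin and axes as the mould. Soft: touch only lightly.
- half_b: The sliding plaster block (+y side of the seam), carrying the keeper. Axes as the mould, origin shifted along y by the open gap. Soft: touch only lightly.
- carriage (a joint): Open gap at the seam in m: 0 shut, 0.002 to 0.005 at the start. The +y block slides stiffly (about 22 N) along the mould's y and is drawn shut by the latch.
- keeper: Steel plate (50 x 50 mm) with a hook on the sliding block, axes as the mould. Origin: 90 mm up, plate top 0.5 mm higher. Hook: post 22 wide (x), 5 thick, 16.5 mm tall; a 4 mm lip from its top reaches 6.5 mm to +y, underside 12.5 mm up. The post's +y face is nominally at y = 0 but its slotted bolting differs by up to 2 mm either way: find it by feel. The bar belongs against it, under the lip.
- loop: Steel wire loop, 38 mm wide, hinged to the lever's crank pin; its own +y runs from that pin to the cross bar 110.8 mm away. Stiff in its hinge, it stays where put; dragging it (and the lever) along takes 3 N by itself; at the start it sticks up 0.4 to 1 rad above level. Sprung lengthwise (20 N preload, then 4 N per mm). A short neck beyond the bar carries the finger tab.
- loop_bar (a point): Middle of the loop's cross bar (6 mm round, 38 mm long along x). Axes of the loop.
- loop_tab (a point): Middle of the finger tab: an upright steel block 12 mm wide (x), 16 mm along y, 28 mm tall, for pinching across its 12 mm width from above. This point is 17 mm beyond and 14 mm above the bar in the loop's axes, 12 mm below the tab's top.
- lever (a joint): Lever angle in rad: 0 flat and latched (handle to the mould's -y), 1.57 upright, at most 2.4 leaning over the loop; starts at 1.5 to 1.8. Stiff (0.05 N m), stays where left; moving the loop by its tab turns it. With the loop hooked, dead centre is near 0.2: above it the loop's pull (to 48 N) resists, about 10 N at the handle's end; below it the lever snaps to its stop at 0.
- pivot (a point): Lever pivot: in the mould's frame x = 25, y = -35, 104 mm above the table. The lever turns about the mould's x axis here. The loop's crank pin is 16 mm from it: at lever angle a the pin lies at direction (190 degrees - a) measured from +y towards +z.
- handle: The lever's handle: flat steel bar 26 mm wide (x), 8 mm thick, its centre plane through the pivot, reaching to 71 mm from the pivot. Origin at the pivot; the handle runs along its own -y. Flat, its top is 108 mm above the table.
- handle_end (a point): Middle of the handle's free end, 71 mm from the pivot.
- mug: Loose terracotta mug, 76 mm across, 85 mm tall, origin under its centre. Leave alone.
- bowl: Loose white bowl, 110 mm across, 50 mm tall, origin under its centre. Leave alone.
- brush: Loose glaze brush lying on the table on the robot's side of the mould, origin under its middle. Leave alone.

How it is judged:
By the outcome, as a careful person would: the job done as asked, in the order asked, and still so for the second after the job is handed in, with the robot touching nothing.
It also fails if it takes over 72 s, if anything falls off the work surface, if the arm or the gripper's body presses on something with over 40 N, if the wrist force passes 120 N, or if a joint passes its speed limit or range.

## Working session

There is one attempt and no reset: what is moved stays moved. The work goes in short steps, Python scripts to look and compute and a tool call to move; the robot and the scene stay as the last step left them, time stands still between calls to the robot, and variables do not carry over. Pictures are saved under pics/ and viewed, and the job is handed in when it is done.

Besides the shell and the picture viewer there is one more tool, called after ">>>" as name([rows], argument=value, ...), one row to a line, values as JSON. apply_moves: Moves the arm, as the interface text tells. Its arguments: {"type":"object","properties":{"series":{"type":"array"},"grip_force":{"type":"number"}},"required":["series"]}

```bash
mkdir -p pics; ls; python3 - <<'E'
from bench import sense, optics, spotter, r
import cv2
s=sense();print(s, r.tip_extent, [a for a in dir(r) if a[0]!='_'])
for n in ("scene","side","wrist"):
    p=optics.snapshot(n);cv2.imwrite(f"pics/{n}0.png",p["color"])
    print(n,p["shot"],p["rvec"],p["tvec"],p["intrinsics"],p["distortion"])
    R,_=cv2.Rodrigues(p["rvec"]);
    import numpy as np
    for q in ("mould","keeper","loop","loop_bar","loop_tab","handle","handle_end","half_a","half_b","mug","bowl","brush"):
        for d in spotter.search_frame(p,q)[:2]:
            print(q,round(d["p"],2),(R.T@(np.array(d["xyz"])-np.ravel(p["tvec"]))).round(1))
E
```

```text
pics
{'time': 0.0, 'joint_pos': array([ 6.22012906e+01,  7.51654400e+00,  8.53313840e+01, -1.07534355e-04,
        8.72598789e+01, -4.89516371e+00]), 'qd': array([-0.0151952 , -0.0402529 , -0.02557892,  0.1507803 ,  0.0046751 ,
        0.04372672]), 'joint_efforts': array([-3.33688340e-04, -5.69387734e+01, -5.00555134e+01, -1.74591892e-04,
        1.45450851e-02,  1.95545323e-05]), 'tool_pos': array([233.25778452, 552.22033907, 241.20925902]), 'tcp_rot': array([-1.79892577e+02, -9.09244858e-03,  1.57096451e+02]), 'ft_force': array([-0.18300482, -0.06213423, -0.49600394]), 'wrist_torque': array([-0.01023134, -0.01165279, -0.02452191]), 'finger_gap': 85.06657036882298} 11.0 ['PlanningError', 'tip_extent']
scene 1 [ 1.88086752  1.24904657 -0.64505422] [-246.13214574 -239.95070007 1217.60198813] [[405.3172926    0.         280.81875409]
 [  0.         405.3172926  210.41009298]
 [  0.           0.           1.        ]] [-0.06769632  0.          0.          0.          0.        ]
mould 0.96 [604.7 -88.4  80.9]
keeper 0.86 [571.4   2.2  90.7]
keeper 0.18 [ 733.3 -101.7   26.5]
loop 0.79 
[... 929 characters left out ...]
ar 0.31 [ 585.4 -126.    90.2]
loop_tab 0.8 [568.4 -23.2 177.5]
handle 0.55 [575.7 -90.5 153.8]
handle 0.45 [ 524.9 -154.8   86.9]
handle_end 0.84 [581.4 -90.7 144.4]
half_a 0.7 [513.6 -23.8  90.1]
half_a 0.68 [ 523.3 -153.9   86.8]
half_b 0.7 [513.6 -23.8  90.1]
half_b 0.68 [ 523.3 -153.9   86.8]
mug 0.95 [704.3  51.   62.4]
bowl 0.66 [574.  -87.9 157.6]
bowl 0.64 [ 763.1 -100.4   30.7]
brush 0.66 [416.3 -83.6  18. ]
wrist 3 [-2.4036351  -1.59514385 -0.24152461] [-601.00485793  -39.1206967   378.35671709] [[316.43072324   0.         282.42526417]
 [  0.         316.43072324 209.42456708]
 [  0.           0.           1.        ]] [-0.03275634  0.          0.          0.          0.        ]
```

View pics/scene0.png

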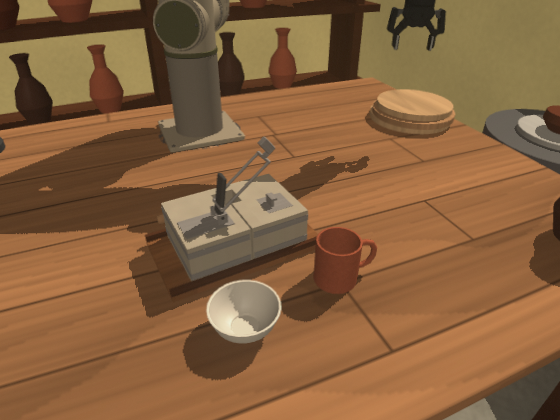

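View pics/side0.png

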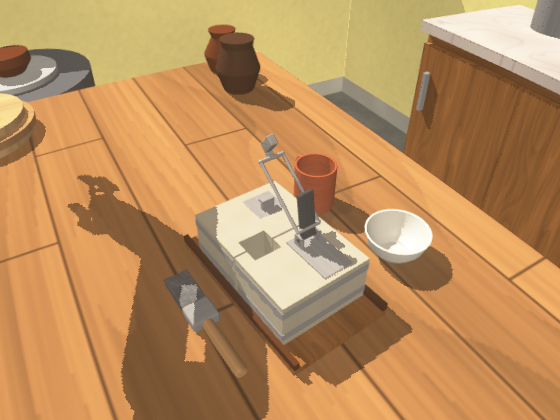

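The scene and side views both show the white mould, with the lever upright and the loop raised. The keeper is on the +y side, towards the mug. I'll zoom in to pick out the corners.

```bash
python3 - <<'E'
import cv2
a=cv2.imread("pics/scene0.png")[125:285,140:320]
cv2.imwrite("pics/scene0c.png",cv2.resize(a,None,fx=4,fy=3.75/3.75*3.7,interpolation=cv2.INTER_CUBIC) if 0 else cv2.resize(a,(720,640),interpolation=cv2.INTER_CUBIC)[:600])
b=cv2.imread("pics/side0.png")[130:330,180:390]
cv2.imwrite("pics/side0c.png",cv2.resize(b,(630,600),interpolation=cv2.INTER_CUBIC))
E
```

```text
(no output)
```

View pics/scene0c.png

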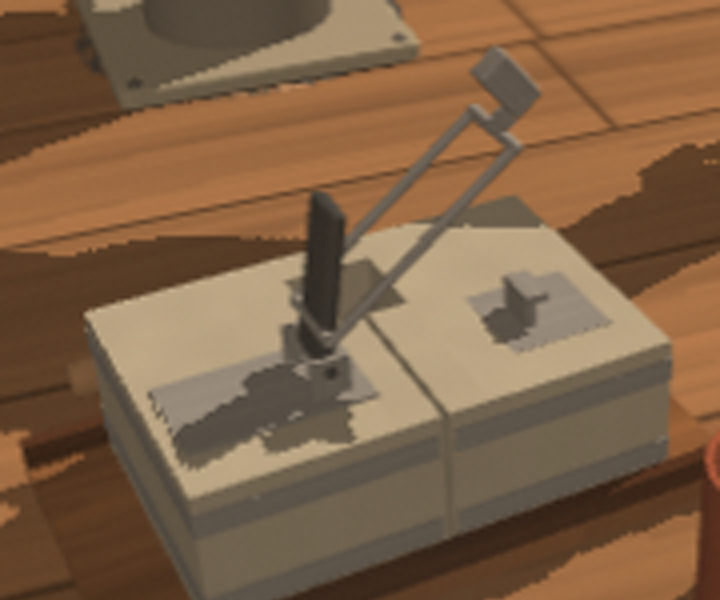

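View pics/side0c.png

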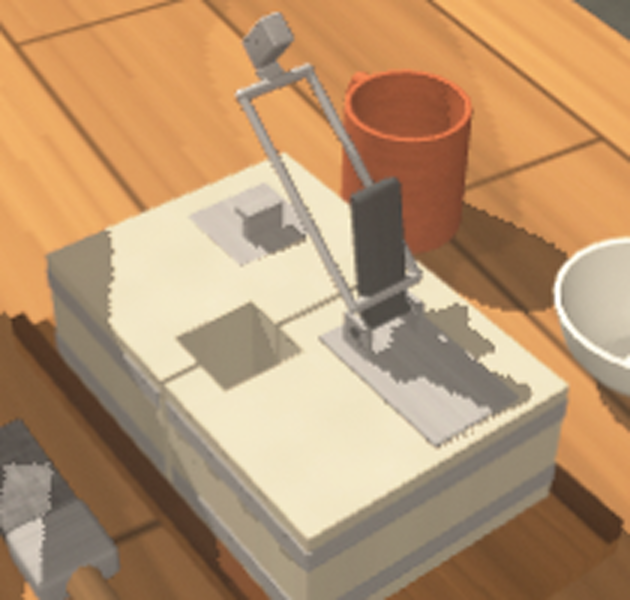

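```bash
cat > fit.py <<'E'
import numpy as np,cv2
from scipy.optimize import least_squares
cams={'scene':dict(rv=[1.88086752,1.24904657,-0.64505422],t=[-246.13214574,-239.95070007,1217.60198813],f=405.3172926,c=(280.81875409,210.41009298),k=-0.06769632),
'side':dict(rv=[2.19672887,-0.59447241,0.30695821],t=[-522.78250486,248.59469012,553.25000834],f=469.7568246,c=(286.6773964,206.32183858),k=-0.11217892)}
def proj(n,P,off=0):
    c=cams[n];K=np.array([[c['f'],0,c['c'][0]],[0,c['f'],c['c'][1]],[0,0,1.]])
    return cv2.projectPoints((np.atleast_2d(P)+off).astype(float),np.array(c['rv']),np.array(c['t']),K,np.array([c['k'],0,0,0,0.]))[0][:,0]
def w(p,P):
    x,y,th=p[:3];P=np.atleast_2d(P).astype(float);c,s=np.cos(th),np.sin(th)
    return np.c_[x+c*P[:,0]-s*P[:,1],y+s*P[:,0]+c*P[:,1],P[:,2]]
def mech(a,e):
    q=np.radians(190)-a;pin=np.array([25,-35+16*np.cos(q),104+16*np.sin(q)])
    u=np.array([0,np.cos(e),np.sin(e)]);n=np.array([0,-np.sin(e),np.cos(e)])
    return pin,u,n
E
cat > fit0.py <<'E'
from fit import *
S=lambda x,y:(140+x/4-.375,125+y/4-.375)
D=lambda x,y:(180+x/3-.33,130+y/3-.33)
def model(p):
    g,a,e,ky=p[3:7];pin,u,n=mech(a,e);bar=pin+110.8*u;X=np.array([1,0,0])
    tab=bar+17*u+14*n;h=np.array([25,-35-71*np.cos(a),104+71*np.sin(a)])
    return dict(A1=[75,-110,90],A0=[-75,-110,90],B1=[75,110+g,90],B0=[-75,110+g,90],s1=[75,g/2,90],s0=[-75,g/2,90],
     bl=bar-19*X,br=bar+19*X,tab=tab,h=h,k00=[0,ky-25,90.5],k01=[0,ky+25,90.5],k10=[50,ky-25,90.5],k11=[50,ky+25,90.5])
obs={'scene':dict(A1=S(195,500),A0=S(88,318),B1=S(668,350),B0=S(528,200),s1=S(447,418),bl=S(470,112),br=S(520,147),tab=S(507,82),h=S(328,203),k00=S(467,298),k10=S(515,350),k11=S(612,322),k01=S(563,272)),
'side':dict(A0=D(310,545),A1=D(567,392),B0=D(50,258),B1=D(283,155),s0=D(163,383),bl=D(240,96),br=D(310,70),tab=D(268,40),h=D(378,187),k00=D(240,265),k01=D(192,214),k11=D(268,185))}
def res(p,full=False):
    m=model(p);out=[];T={}
    for i,n in enumerate(obs):
        off=p[7+3*i:10+3*i];out+=list(off/2*0.7)
        for k,v in obs[n].items():
            d=proj(n,w(p,m[k]),off)[0]-v;out+=list(d);T[n,k]=d.round(1)
    out.append((p[3]-3.5)/1.0)
    if full:
        for k in T:print(k,T[k])
    return np.array(out)
p0=np.r_[600,-60,0.1,3,1.6,.8,50,np.zeros(6)]
s=least_squares(res,p0,loss='soft_l1');print(s.x.round(3),s.cost);res(s.x,True)
cov=np.linalg.inv(s.jac.T@s.jac);print(np.sqrt(np.diag(cov)).round(3)[:7])
p=s.x;m=model(p)
for k in('bl','br','tab','h'):print(k,w(p,m[k]).round(1))
E
python3 fit0.py
```

```text
[ 5.53629e+02 -6.40920e+01  1.07000e-01  2.92000e+00  1.72400e+00
  6.64000e-01  7.22120e+01 -1.93000e-01  2.27700e+00 -9.17000e-01
  1.93000e-01 -2.27700e+00 -9.11000e-01] 15.040371679239689
('scene', 'A1') [-1.  0.]
('scene', 'A0') [-0.3 -1.3]
('scene', 'B1') [ 1.4 -1.7]
('scene', 'B0') [-2.8 -1. ]
('scene', 's1') [ 0.1 -0.3]
('scene', 'bl') [1.5 0.1]
('scene', 'br') [-0.7  0.6]
('scene', 'tab') [-0.4 -0.2]
('scene', 'h') [0.3 0.2]
('scene', 'k00') [-0.1  0.5]
('scene', 'k10') [0.4 1.2]
('scene', 'k11') [0.7 0.6]
('scene', 'k01') [-0.5  0. ]
('side', 'A0') [-0.7 -1.1]
('side', 'A1') [ 0.8 -1.5]
('side', 'B0') [-1.2 -0.8]
('side', 'B1') [ 1.1 -0.4]
('side', 's0') [0.  0.3]
('side', 'bl') [1.  0.4]
('side', 'br') [-0.3  0.4]
('side', 'tab') [0.9 0.1]
('side', 'h') [-0.4  0.5]
('side', 'k00') [0.5 0.8]
('side', 'k01') [-1.5  0.9]
('side', 'k11') [-0.8 -0.7]
[2.502 3.18  0.006 1.055 0.023 0.012 1.248]
bl [[554.1 -11.8 188.2]]
br [[591.8  -7.8 188.2]]
tab [[572.4  -5.  209.7]]
h [[581.1 -85.4 174.2]]
```

>>> apply_moves([
  [1, [0.02, -0.05, 0.03], -0.18],
  [1, [0.05, -0.1, 0.06], -0.36],
  [1, [0.08, -0.15, 0.08], -0.54],
  [1, [0.11, -0.2, 0.08], -0.72],
  [1, [0.14, -0.25, 0.08], -0.9],
])

```text
time: 2.58
tool_pos: [374.4, 301.1, 323.0]
tcp_rot: [179.9, -0.0, 105.2]
ft_force: [0.7, 0.6, 0.6]
finger_gap: 85.7
```

>>> apply_moves([
  [1, [0.04, -0.045, 0], -0.1],
  [1, [0.08, -0.09, 0], -0.16],
  [1, [0.12, -0.14, 0], -0.165],
  [1, [0.16, -0.19, 0], -0.165],
  [0.7, [0.19, -0.24, 0], -0.165],
])

```text
time: 3.2
tool_pos: [565.5, 59.3, 323.1]
tcp_rot: [179.9, -0.0, 95.7]
ft_force: [0.4, 0.1, 0.0]
finger_gap: 69.9
```

>>> apply_moves([
  [0.5, [0.006, -0.05, -0.01], 0.007],
  [0.5, [0.006, -0.064, -0.02], 0.007],
  [0.5, [0.006, -0.064, -0.02], 0.007],
])

```text
time: 3.58
tool_pos: [570.8, -5.1, 301.9]
tcp_rot: [180.0, -0.1, 96.0]
ft_force: [0.1, 1.0, -0.5]
finger_gap: 42.5
```

```bash
cat > look.py <<'E'
import sys,json,cv2,numpy as np
from bench import sense,optics,spotter
def look(n,tag,crop=None,f=1):
    p=optics.snapshot(n);im=p["color"]
    if crop: x0,y0,x1,y1=crop;im=im[y0:y1,x0:x1]
    cv2.imwrite(f"pics/{tag}.png",cv2.resize(im,None,fx=f,fy=f,interpolation=cv2.INTER_CUBIC))
    np.savez(f"pics/{tag}.npz",K=p["intrinsics"],d=p["distortion"],rv=p["rvec"],t=p["tvec"]);return p
E
python3 - <<'E'
from look import *
look("wrist","w1");look("scene","sc1",(140,100,320,250),4);print(sense()["tool_pos"])
E
```

```text
[571.3173815  -3.4510686 303.3491641]
```

View pics/w1.png

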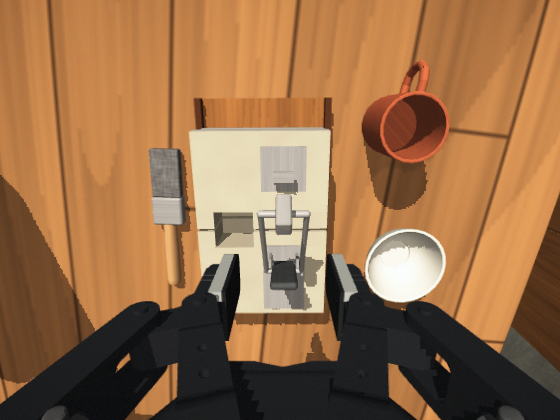

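View pics/sc1.png

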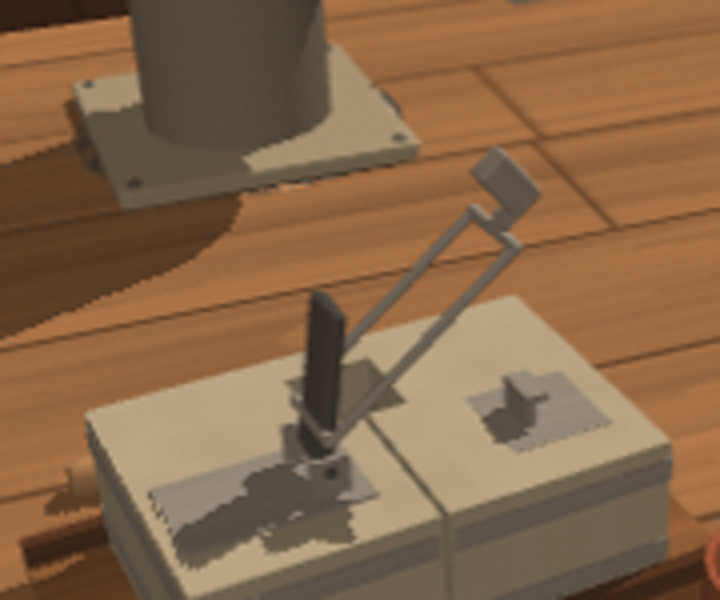

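The wrist view shows the mould square to the image, with the tab top at about (284,200), the bar at about (284,213) and the keeper lip at about (286,180). I'll zoom in and refit using this view.

```bash
python3 - <<'E'
import cv2
a=cv2.imread("pics/w1.png")[120:320,182:342]
cv2.imwrite("pics/w1c.png",cv2.resize(a[:150],None,fx=4,fy=4,interpolation=cv2.INTER_CUBIC))
cv2.imwrite("pics/w1d.png",cv2.resize(a[80:],None,fx=4,fy=4,interpolation=cv2.INTER_CUBIC))
E
```

```text
(no output)
```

View pics/w1c.png

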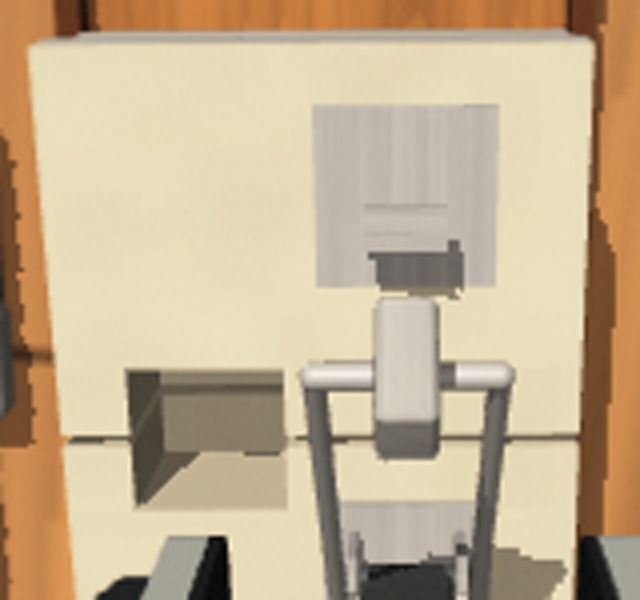

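View pics/w1d.png

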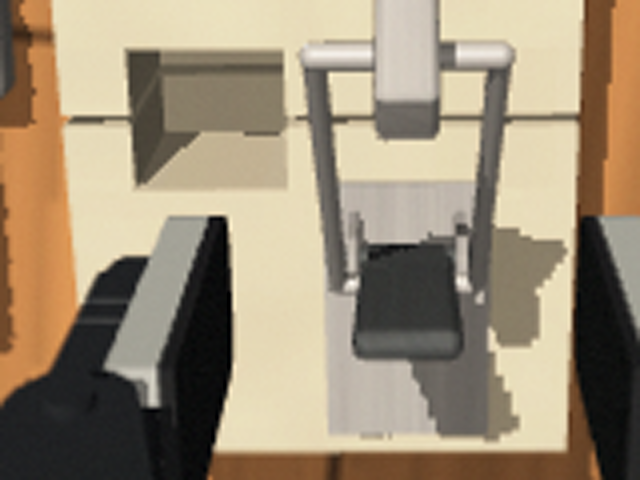

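```bash
cat > fit1.py <<'E'
from fit import *
import fit
z=np.load("pics/w1.npz");K=z['K'];print(z['rv'].ravel(),z['t'].ravel())
_p=fit.proj
def proj(n,P,off=0):
    if n!='wrist': return _p(n,P,off)
    return cv2.projectPoints((np.atleast_2d(P)+off).astype(float),z['rv'],z['t'],K,z['d'])[0][:,0]
S=lambda x,y:(140+x/4-.375,125+y/4-.375)
D=lambda x,y:(180+x/3-.33,130+y/3-.33)
W=lambda x,y:(182+x/4-.375,120+y/4-.375)
def model(p):
    g,a,e,ky=p[3:7];kh=p[16];pin,u,n=mech(a,e);bar=pin+110.8*u;X=np.array([1,0,0])
    tab=bar+17*u+14*n;h=np.array([25,-35-71*np.cos(a),104+71*np.sin(a)])
    return dict(A1=[75,-110,90],A0=[-75,-110,90],B1=[75,110+g,90],B0=[-75,110+g,90],s1=[75,g/2,90],s0=[-75,g/2,90],
     bl=bar-19*X,br=bar+19*X,tab=tab,tt1=tab+12*n+8*u,tt0=tab+12*n-8*u,h=h,k00=[0,ky-25,90.5],k01=[0,ky+25,90.5],k10=[50,ky-25,90.5],k11=[50,ky+25,90.5],
     l0=[14,kh+6.5,106.5],l1=[36,kh+6.5,106.5],q0=[14,kh-5,106.5],q1=[36,kh-5,106.5])
obs={'scene':dict(A1=S(195,500),A0=S(88,318),B1=S(668,350),B0=S(517,196),s1=S(447,418),bl=S(470,112),br=S(520,147),tab=S(507,82),h=S(328,203),k00=S(467,298),k10=S(515,350),k11=S(612,322),k01=S(563,272)),
'side':dict(A0=D(310,545),A1=D(567,392),B0=D(50,258),B1=D(283,155),s0=D(163,383),bl=D(240,96),br=D(310,70),tab=D(268,40),h=D(378,187),k00=D(240,265),k01=D(192,214),k11=D(268,185)),
'wrist':dict(B0=W(32,44),B1=W(592,43),s0=W(68,438),s1=W(580,438),k01=W(313,105),k11=W(498,105),k00=W(317,287),k10=W(496,287),l0=W(365,205),l1=W(448,205),q0=W(365,249),q1=W(448,249),bl=W(303,377),br=W(514,377),tt1=W(407,300),tt0=W(407,419),A1=W(567,452+320))}
wt={'scene':1,'side':1,'wrist':2}
def res(p,full=False):
    m=model(p);out=[];T={}
    for i,n in enumerate(obs):
        off=p[7+3*i:10+3*i];out+=list(off/2)
        for k,v in obs[n].items():
            d=proj(n,w(p,m[k]),off)[0]-v;out+=list(d*wt[n]);T[n,k]=d.round(1)
    if full:
        for k in T:print(k,T[k])
    return np.array(out)
p0=np.r_[553,-63,0.1,3,1.7,.66,72,np.zeros(9),72]
s=least_squares(res,p0,loss='soft_l1');np.save('p.npy',s.x);print(s.x.round(3),s.cost);res(s.x,True)
cov=np.linalg.inv(s.jac.T@s.jac);print(np.sqrt(np.diag(cov)).round(3))
p=s.x;m=model(p)
for k in('bl','br','tab','h'):print(k,w(p,m[k]).round(1))
E
python3 fit1.py
```

```text
[-2.84382535 -0.15133318 -0.02512119] [-568.35447607 -117.30937218  416.82772885]
[ 5.54046e+02 -6.38350e+01  1.09000e-01  3.39000e+00  1.73000e+00
  6.34000e-01  7.21500e+01 -2.12000e-01  1.09900e+00  9.10000e-02
  2.11000e-01 -2.64700e+00 -5.36000e-01  2.00000e-03  6.67000e-01
 -1.05400e+00  6.62930e+01] 105.66588833564799
('scene', 'A1') [-1.5 -0.1]
('scene', 'A0') [-0.9 -1.5]
('scene', 'B1') [ 1.3 -2.1]
('scene', 'B0') [-0.3 -0.4]
('scene', 's1') [-0.1 -0.6]
('scene', 'bl') [2.1 0.8]
('scene', 'br') [0.  1.4]
('scene', 'tab') [0.6 0.6]
('scene', 'h') [ 0.1 -0.1]
('scene', 'k00') [-0.6  0.2]
('scene', 'k10') [0. 1.]
('scene', 'k11') [0.3 0.2]
('scene', 'k01') [-0.9 -0.3]
('side', 'A0') [-0.1 -1.4]
('side', 'A1') [ 1.2 -1.9]
('side', 'B0') [-1.2 -1. ]
('side', 'B1') [ 0.9 -0.8]
('side', 's0') [0.3 0. ]
('side', 'bl') [0.4 1. ]
('side', 'br') [-1.  1.]
('side', 'tab') [-0.1  0.7]
('side', 'h') [-0.3  0.1]
('side', 'k00') [0.8 0.7]
('side', 'k01') [-1.3  0.7]
('side', 'k11') [-0.7 -0.9]
('wrist', 'B0') [-0.6  0.3]
('wrist', 'B1') [ 0.5 -0.1]
('wrist', 's0') [-1.3  0.3]
('wrist', 's1') [-0.3 -0. ]
('wrist', 'k01') [-0.1  0.1]
('wrist', 'k11') [ 0.2 -0. ]
('wrist', 'k00') [-0.  -0.1]
('wrist', 'k10') [-0.1 -0.2]
('wrist', 'l0') [-0.2  0.1]
('wrist', 'l1') [0.1 0.1]
('wrist', 'q0') [-0.1 -0.1]
('wrist', 'q1') [ 0.  -0.1]
('wrist', 'bl') [ 3.2 -3.5]
('wrist', 'br') [-3.4 -3.7]
('wrist', 'tt1') [ 0.6 24. ]
('wrist', 'tt0') [0.5 6.5]
('wrist', 'A1') [-0.5 -1. ]
[1.373 1.746 0.003 1.068 0.022 0.013 0.897 1.665 1.637 1.269 1.442 2.204
 1.566 1.373 1.587 1.276 0.902]
bl [[554.1  -9.5 185.7]]
br [[591.9  -5.4 185.7]]
tab [[572.4  -2.1 207. ]]
h [[581.5 -84.7 174.1]]
```

```bash
sed -i 's/tt1=W(407,300),tt0=W(407,419)/tt1=W(407,419),tt0=W(407,457),tb1=W(407,299)/; s/tt0=tab+12\*n-8\*u/tt0=tab+12*n-8*u,tb1=tab-16*n+8*u/; s/bar-19\*X/bar-21*X/; s/bar+19\*X/bar+21*X/' fit1.py; python3 fit1.py
```

```text
[-2.84382535 -0.15133318 -0.02512119] [-568.35447607 -117.30937218  416.82772885]
[ 5.54005e+02 -6.37600e+01  1.10000e-01  3.66100e+00  1.72600e+00
  6.64000e-01  7.23750e+01 -2.46000e-01  1.42200e+00 -6.33000e-01
  1.82000e-01 -2.13300e+00 -1.41900e+00  6.20000e-02  3.04000e-01
 -1.18700e+00  6.65460e+01] 25.960220821746894
('scene', 'A1') [-1.1  0.2]
('scene', 'A0') [-0.7 -1.2]
('scene', 'B1') [ 1.6 -1.9]
('scene', 'B0') [-0.  -0.2]
('scene', 's1') [ 0.2 -0.3]
('scene', 'bl') [ 0.7 -0.4]
('scene', 'br') [-0.3  1.1]
('scene', 'tab') [-0.6 -0.2]
('scene', 'h') [0.1 0.2]
('scene', 'k00') [-0.3  0.5]
('scene', 'k10') [0.3 1.2]
('scene', 'k11') [0.6 0.5]
('scene', 'k01') [-0.6 -0.1]
('side', 'A0') [-0.3 -1.3]
('side', 'A1') [ 0.8 -1.8]
('side', 'B0') [-1.4 -0.9]
('side', 'B1') [ 0.6 -0.6]
('side', 's0') [0.1 0.2]
('side', 'bl') [-0.2  0.9]
('side', 'br') [0.7 0. ]
('side', 'tab') [0.8 0.2]
('side', 'h') [-0.4  0.5]
('side', 'k00') [0.5 0.8]
('side', 'k01') [-1.6  0.9]
('side', 'k11') [-1.  -0.7]
('wrist', 'B0') [-0.6  0.3]
('wrist', 'B1') [ 0.4 -0.1]
('wrist', 's0') [-1.2  0.5]
('wrist', 's1') [-0.4  0. ]
('wrist', 'k01') [-0.1  0.2]
('wrist', 'k11') [0.2 0. ]
('wrist', 'k00') [-0.1 -0. ]
('wrist', 'k10') [-0.1 -0.2]
('wrist', 'l0') [-0.2  0.1]
('wrist', 'l1') [0.  0.1]
('wrist', 'q0') [-0.1 -0.1]
('wrist', 'q1') [-0.  -0.1]
('wrist', 'bl') [0.6 0.1]
('wrist', 'br') [-0.8 -0.1]
('wrist', 'tt1') [ 0.5 -0.1]
('wrist', 'tt0') [0.5 1.9]
('wrist', 'tb1') [ 0.3 -1.3]
('wrist', 'A1') [-0.5 -0.8]
[1.382 1.678 0.003 0.926 0.023 0.005 0.776 1.678 1.639 1.25  1.454 2.131
 1.618 1.381 1.542 1.242 0.777]
bl [[552.3 -11.7 188.3]]
br [[594.   -7.1 188.3]]
tab [[572.6  -4.6 209.8]]
h [[581.5 -84.9 174.1]]
```

>>> apply_moves([
  [0.45, [0.001, -0.001, -0.03], 0.005],
  [0.45, [0.001, -0.001, -0.06], 0.005],
  [0.45, [0.001, -0.001, -0.085], 0.005],
  [0.45, [0.001, -0.001, -0.09], 0.005],
  [0.45, [0.001, -0.001, -0.09], 0.005],
], grip_force=30)

```text
time: 4.3
tool_pos: [572.6, -3.4, 214.3]
tcp_rot: [179.8, -0.1, 96.6]
ft_force: [-0.1, 0.3, 0.4]
finger_gap: 38.4
```

```bash
python3 - <<'E'
from look import *
look("wrist","w2",(160,80,380,300),2.7);look("side","sd2",(180,80,390,280),3);s=sense();print(s["tool_pos"],s["tcp_rot"],s["ft_force"])
E
```

```text
[573.16374521  -3.98686036 215.2033473 ] [ 1.79721777e+02 -4.15666182e-02  9.65215202e+01] [-0.32859233 -0.5885497   0.36694767]
```

View pics/w2.png

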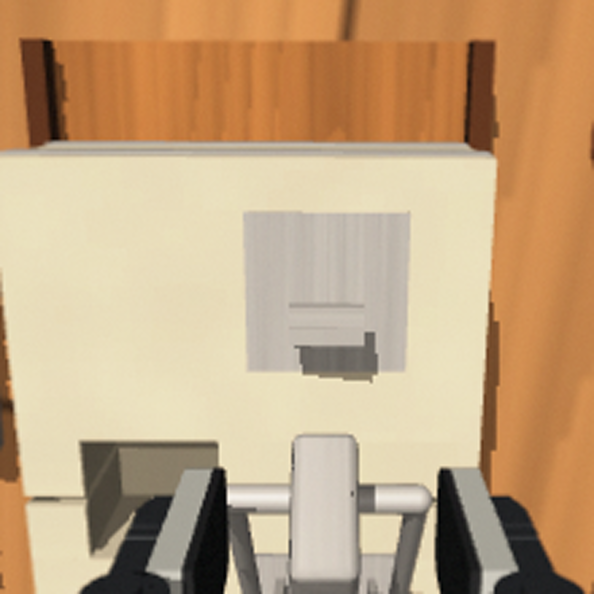

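View pics/sd2.png

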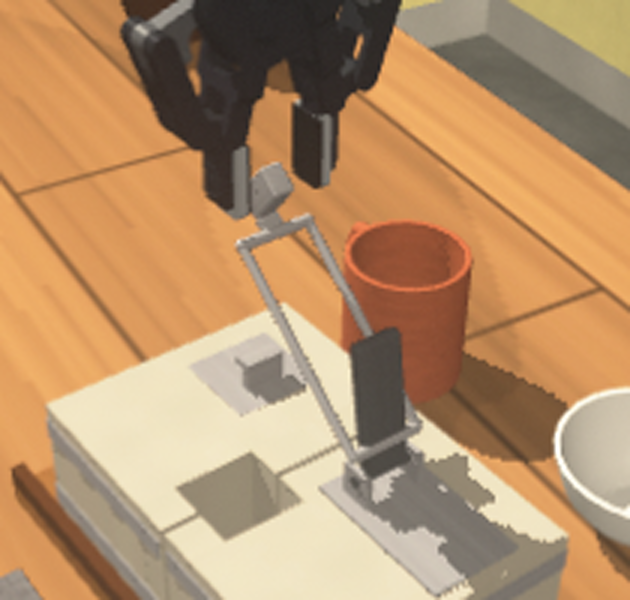

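The tab at (270,190) in the side crop sits between the pads, about 1 mm off centre in the wrist view. Now I'll close on it.

>>> apply_moves([
  [0.3, [-0.001, 0, 0], 0],
  [0.05, [-0.001, 0, 0], 0],
  [0, [-0.001, 0, 0], 0],
  [0, [-0.001, 0, 0], 0],
  [0, [-0.001, 0, 0], 0],
], grip_force=30)

```text
time: 5.03
tool_pos: [572.3, -3.5, 216.0]
tcp_rot: [179.7, -0.1, 96.5]
ft_force: [-2.1, 4.2, 5.1]
finger_gap: 11.1
```

```bash
cat > path.py <<'E'
from fit import *
p=np.load('p.npy')
from scipy.optimize import brentq
kh=p[16]
def tab(a,e):
    pin,u,n=mech(a,e);b=pin+110.8*u;return b,b+17*u+14*n
def e_for(a,z): return brentq(lambda e:tab(a,e)[0][2]-z,-1,1)
t0=w(p,tab(p[4],p[5])[1])[0]
print('kh',kh)
for a,z in [(2.0,180),(2.2,160),(2.35,140),(2.35,125),(2.35,115),(2.35,106),(2.35,97)]:
    e=e_for(a,z);b,t=tab(a,e);print(a,z,round(e,3),'bar y-kh',round(b[1]-kh,1),'tab world',w(p,t)[0].round(1),'d',(w(p,t)[0]-t0).round(1))
for a in np.arange(1.7,2.3,.1):
    e=e_for(a,96.5);b,t=tab(a,e);print(round(a,2),round(e,3),(b[1]-kh).round(1),(w(p,t)[0]-t0).round(1))
E
python3 path.py;python3 - <<'E'
from look import *
s=sense();print(s["tool_pos"],s["ft_force"],s["finger_gap"])
E
```

```text
kh 66.54610156274664
2.0 180 0.578 bar y-kh -4.7 tab world [571.4   7.  201. ] d [-1.3 11.7 -8.8]
2.2 160 0.385 bar y-kh 8.2 tab world [569.5  23.7 179.4] d [ -3.1  28.3 -30.4]
2.35 140 0.208 bar y-kh 16.0 tab world [568.3  34.7 157.2] d [ -4.3  39.3 -52.6]
2.35 125 0.071 bar y-kh 18.1 tab world [567.8  39.  140.2] d [ -4.8  43.6 -69.6]
2.35 115 -0.02 bar y-kh 18.3 tab world [567.7  40.5 128.7] d [ -5.   45.2 -81.1]
2.35 106 -0.101 bar y-kh 17.8 tab world [567.6  41.  118.2] d [ -5.   45.7 -91.6]
2.35 97 -0.183 bar y-kh 16.5 tab world [567.6  40.7 107.7] d [  -5.    45.3 -102.1]
1.7 -0.214 6.0 [  -3.9   35.2 -103.2]
1.8 -0.213 7.6 [  -4.1   36.8 -103.2]
1.9 -0.212 9.2 [  -4.2   38.4 -103.2]
2.0 -0.209 10.9 [  -4.4   40.  -103.1]
2.1 -0.205 12.5 [  -4.6   41.6 -103. ]
2.2 -0.199 14.1 [  -4.8   43.1 -102.9]
[572.31269275  -3.49817965 215.96330805] [-2.08423882  4.15236282  5.08398822] 11.140740218171693
```

>>> apply_moves([
  [0, [-0.001, 0.006, -0.004], 0],
  [0, [-0.001, 0.012, -0.009], 0],
  [0, [-0.002, 0.019, -0.016], 0],
  [0, [-0.003, 0.026, -0.024], 0],
  [0, [-0.003, 0.032, -0.031], 0],
])

```text
time: 5.65
tool_pos: [568.9, 28.7, 183.9]
tcp_rot: [179.7, -0.1, 96.5]
ft_force: [-1.6, -5.9, -2.1]
finger_gap: 11.2
```

```bash
python3 - <<'E'
from look import *
look("scene","sc3",(150,90,330,240),4);look("side","sd3",(180,80,390,280),3);s=sense();print(s["tool_pos"],s["tcp_rot"],s["ft_force"],s["finger_gap"])
E
```

```text
[568.56123467  29.14781053 183.40931258] [ 1.79794671e+02 -9.68284178e-02  9.65745328e+01] [-0.1662652  -4.94237701 -2.68577363] 11.51361311100305
```

View pics/sc3.png

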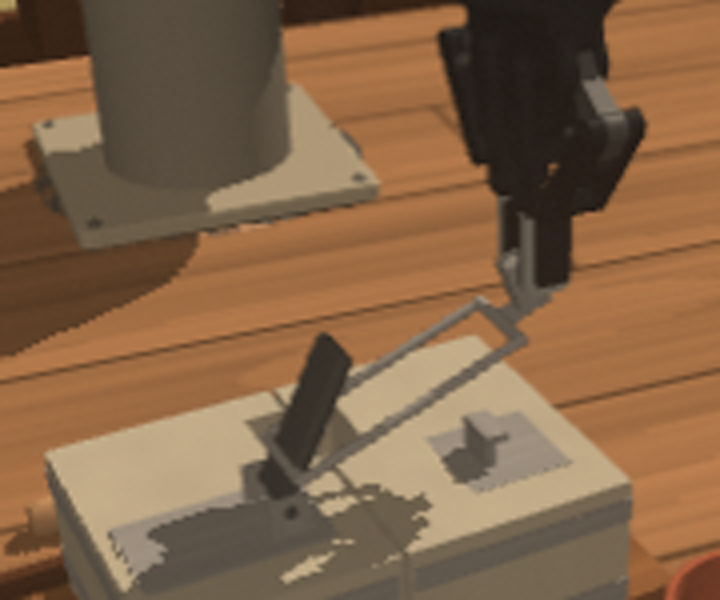

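View pics/sd3.png

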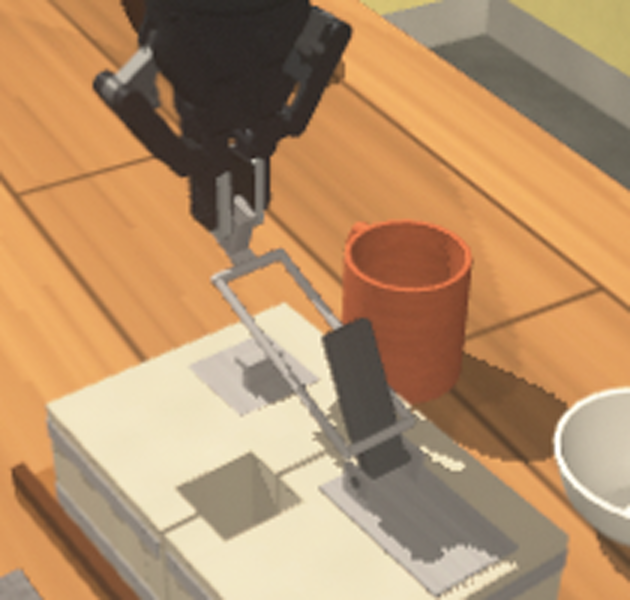

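>>> apply_moves([
  [0, [-0.001, 0.006, -0.01], 0],
  [0, [-0.001, 0.011, -0.021], 0],
  [0, [-0.001, 0.015, -0.033], 0],
  [0, [-0.002, 0.018, -0.045], 0],
  [0, [-0.002, 0.019, -0.054], 0],
])

```text
time: 6.38
tool_pos: [566.3, 49.0, 128.4]
tcp_rot: [179.8, -0.1, 96.6]
ft_force: [-2.2, 4.8, 2.4]
finger_gap: 11.2
```

```bash
python3 - <<'E'
from look import *
look("scene","sc4",(150,90,330,240),4);look("side","sd4",(180,80,390,280),3);s=sense();print(s["tool_pos"],s["tcp_rot"],s["ft_force"],s["finger_gap"])
E
```

```text
[565.87985151  48.89024391 127.8867587 ] [ 1.79885943e+02 -1.68422908e-01  9.65943795e+01] [-1.79164294  6.74887927  2.35192804] 11.321122883210863
```

View pics/sc4.png

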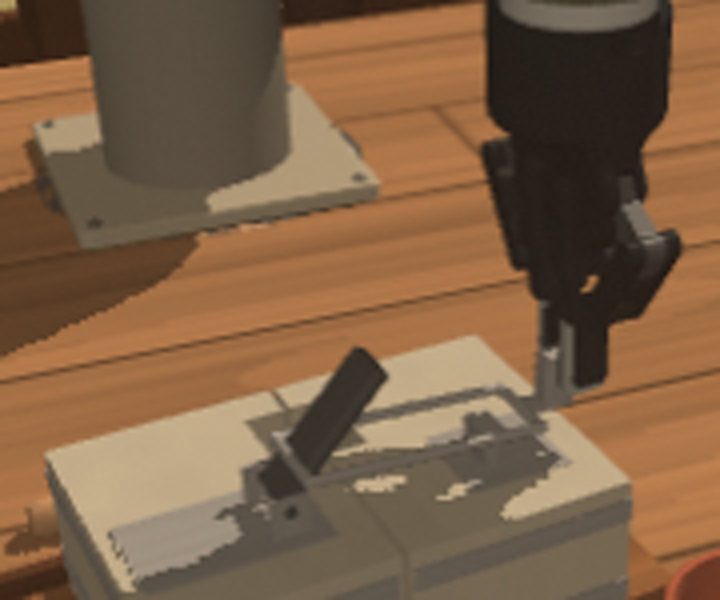

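View pics/sd4.png

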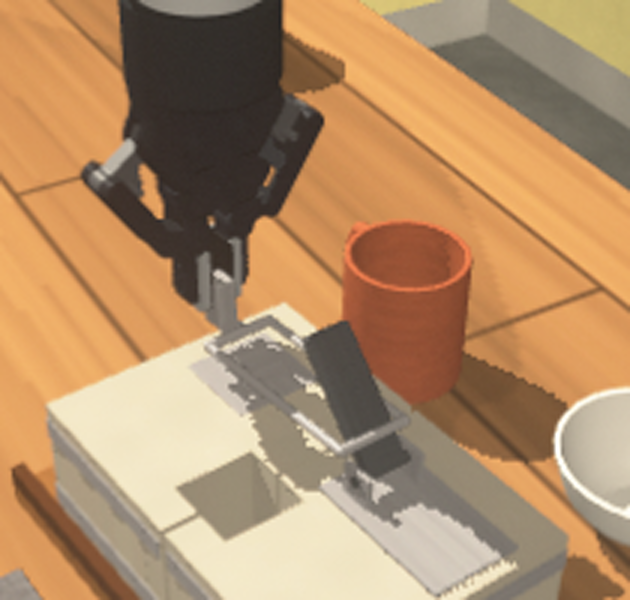

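The lever now leans over the loop. The bar runs from (497,388) to (545,425) in the scene crop, above and beyond the hook. I'll fit the two angles.

```bash
cat > fit2.py <<'E'
from fit import *
p=np.load('p.npy')
def run(obs,a0=2.2,e0=0,kh=None):
    kh=p[16] if kh is None else kh
    def model(q):
        a,e=q;pin,u,n=mech(a,e);b=pin+110.8*u;X=np.array([1,0,0])
        return dict(bl=b-21*X,br=b+21*X,h=[25,-35-71*np.cos(a),104+71*np.sin(a)]),b,b+17*u+14*n
    def res(q,show=0):
        m=model(q)[0];o=[]
        for i,n in enumerate(('scene','side')):
            for k,v in obs.get(n,{}).items():
                d=proj(n,w(p,m[k]),p[7+3*i:10+3*i])[0]-v;o+=list(d)
                if show:print(n,k,d.round(1))
        return np.array(o)
    s=least_squares(res,[a0,e0],loss='soft_l1');res(s.x,1)
    _,b,t=model(s.x);print('a,e',s.x.round(3),'bar y-kh',(b[1]-kh).round(1),'z',b[2].round(1),'bar w',w(p,b)[0].round(1),'tab w',w(p,t)[0].round(1))
    return s.x
S=lambda x,y:(150+x/4-.375,90+y/4-.375)
D=lambda x,y:(180+x/3-.33,80+y/3-.33)
E
python3 - <<'E'
from fit2 import *
run({'scene':dict(bl=S(497,388),br=S(547,425),h=S(371,362)),'side':dict(bl=D(210,350),br=D(271,320),h=D(328,328))})
E
```

```text
scene bl [0.5 0. ]
scene br [-0.7  1.7]
scene h [ 0.  -1.1]
side bl [-1.1 -0.7]
side br [ 0.9 -0.3]
side h [-0.4  0.2]
a,e [ 2.289 -0.071] bar y-kh 17.2 z 109.8 bar w [569.7  22.3 109.8] tab w [567.7  40.1 122.5]
```

>>> apply_moves([
  [0, [0, -0.001, -0.003], 0],
  [0, [0, -0.002, -0.006], 0],
  [0, [0, -0.003, -0.009], 0],
  [0, [0, -0.003, -0.012], 0],
  [0, [0, -0.003, -0.0125], 0],
])

```text
time: 7.1
tool_pos: [565.9, 47.0, 115.1]
tcp_rot: [179.9, -0.3, 96.6]
ft_force: [-1.6, 8.3, 2.4]
finger_gap: 10.7
```

```bash
python3 - <<'E'
from look import *
look("scene","sc5",(150,90,330,240),4);look("side","sd5",(180,80,390,280),3);s=sense();print(s["tool_pos"],s["tcp_rot"],s["ft_force"],s["finger_gap"])
E
```

```text
[565.97736288  47.00763552 115.27463513] [179.86068984  -0.27349641  96.61198169] [-1.59951851  8.65887839  1.82000029] 11.017793043669878
```

View pics/sc5.png

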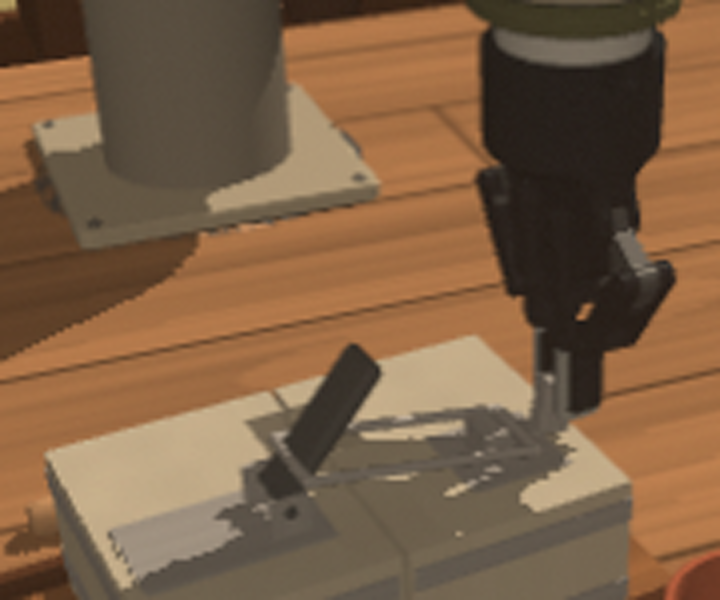

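View pics/sd5.png

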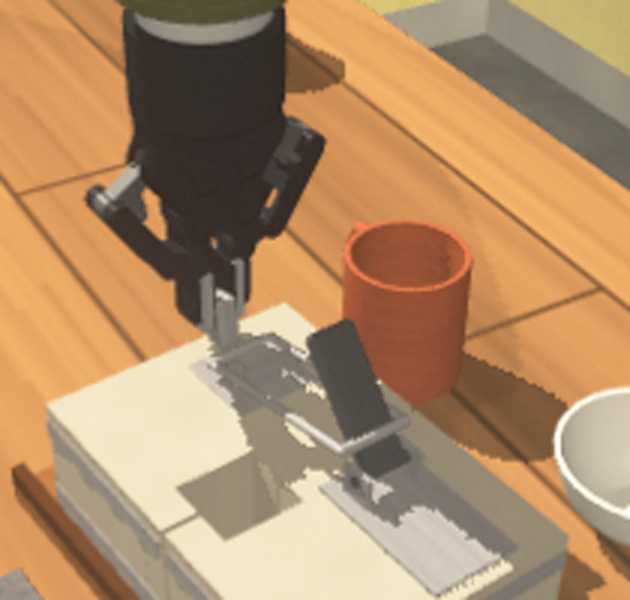

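```bash
python3 - <<'E'
from fit2 import *
run({'scene':dict(bl=S(495,409),br=S(542,450),h=S(363,358)),'side':dict(bl=D(212,368),br=D(273,338),h=D(333,328))})
E
```

```text
scene bl [-0. -0.]
scene br [-0.6  0.8]
scene h [ 0.1 -1. ]
side bl [-0.7 -0.5]
side br [ 1.  -0.2]
side h [-0.5 -0.2]
a,e [ 2.227 -0.173] bar y-kh 15.0 z 99.1 bar w [569.9  20.   99.1] tab w [567.8  39.1 110. ]
```

>>> apply_moves([
  [0, [0, -0.001, -0.0015], 0],
  [0, [0, -0.002, -0.003], 0],
  [0, [0, -0.003, -0.003], 0],
  [0, [0.0005, -0.005, -0.003], 0],
  [0, [0.0005, -0.007, -0.003], 0],
])

```text
time: 7.82
tool_pos: [566.7, 41.4, 112.5]
tcp_rot: [179.8, -0.4, 96.6]
ft_force: [-2.0, 9.3, 3.0]
finger_gap: 11.1
```

```bash
python3 - <<'E'
from look import *
look("scene","sc6",(150,90,330,240),4);look("side","sd6",(180,80,390,280),3);s=sense();print(s["tool_pos"],s["tcp_rot"],s["ft_force"],s["finger_gap"])
E
```

```text
[566.77685153  41.04637818 112.51769402] [179.8073227   -0.37139625  96.6364194 ] [-1.46495409  9.17487244  3.0295999 ] 11.482642250746979
```

View pics/sc6.png

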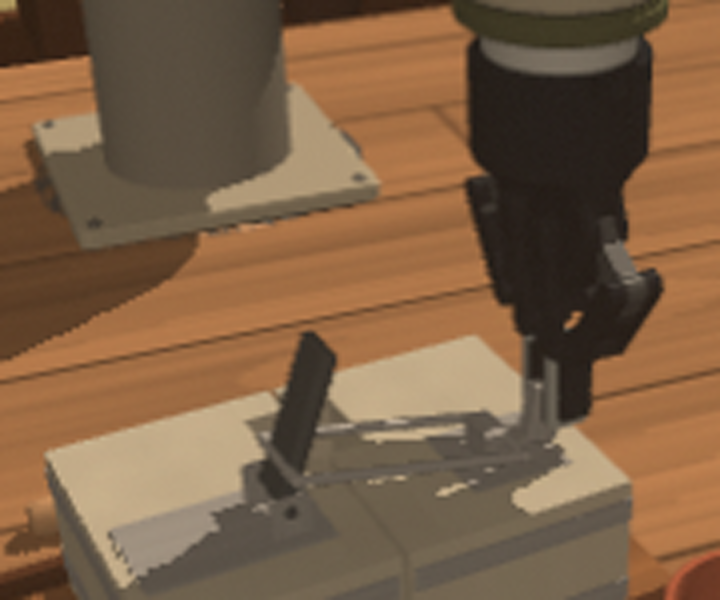

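View pics/sd6.png

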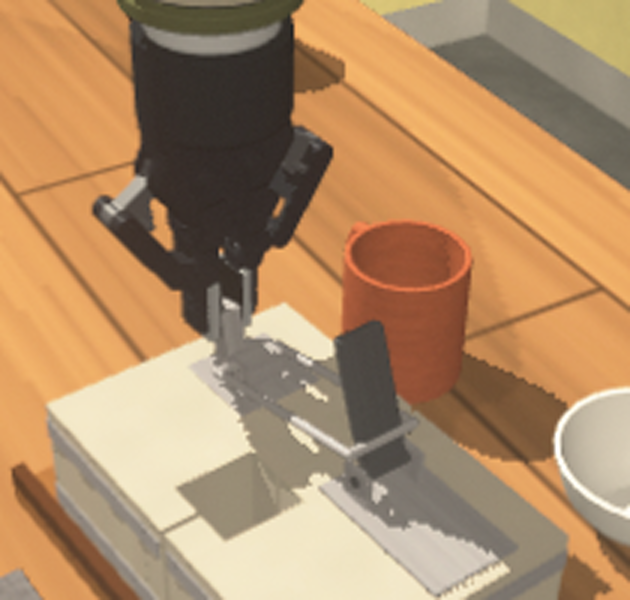

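```bash
python3 - <<'E'
from fit2 import *
run({'scene':dict(br=S(532,458),h=S(322,346)),'side':dict(bl=D(218,376),h=D(361,328))},1.9,-.2)
import cv2
for n,c in(('sc6',(330,290,630,520)),('sd6',(150,240,400,440))):
    a=cv2.imread(f'pics/{n}.png')[c[1]:c[3],c[0]:c[2]];cv2.imwrite(f'pics/{n}z.png',cv2.resize(a,None,fx=2.5,fy=2.5,interpolation=cv2.INTER_CUBIC))
E
```

```text
scene br [-0.7  0.5]
scene h [-0.5 -0.7]
side bl [-0.8 -0.4]
side h [-1.2  0.5]
a,e [ 1.923 -0.206] bar y-kh 9.7 z 97.1 bar w [570.5  14.8  97.1] tab w [568.4  34.2 107.4]
```

View pics/sc6z.png

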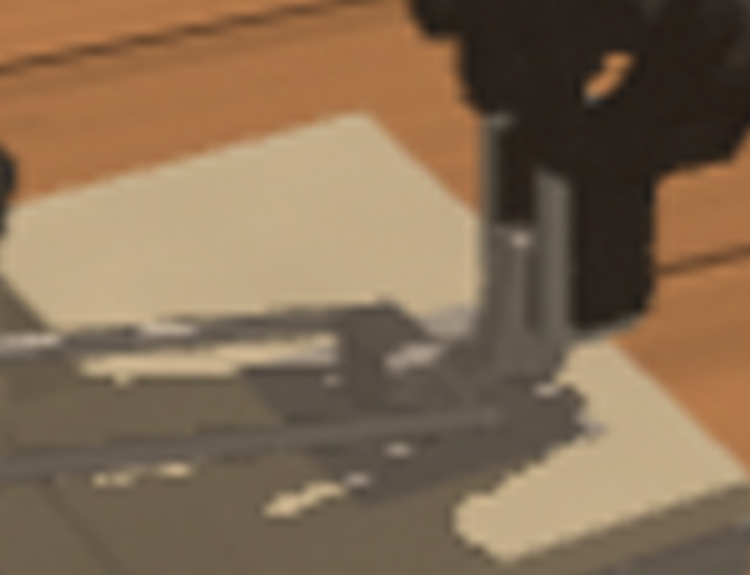

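View pics/sd6z.png

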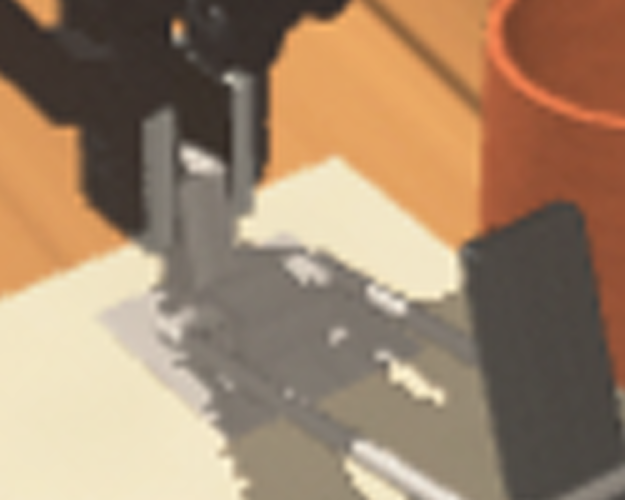

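>>> apply_moves([
  [0, [0, -0.001, -0.0003], 0],
  [0, [0, -0.002, -0.0005], 0],
  [0, [0, -0.003, -0.0005], 0],
])

```text
time: 8.3
tool_pos: [567.2, 39.5, 112.6]
tcp_rot: [179.7, -0.5, 96.7]
ft_force: [-2.1, 10.4, 5.7]
finger_gap: 11.1
```

>>> apply_moves([
  [0, [0, -0.0006, 0], 0],
  [0, [0, -0.0012, 0], 0],
])

```text
time: 8.55
tool_pos: [567.3, 39.2, 112.8]
tcp_rot: [179.7, -0.6, 96.7]
ft_force: [-1.9, 8.1, 3.5]
finger_gap: 10.8
```

>>> apply_moves([
  [0, [0, -0.0006, 0], 0],
  [0, [0, -0.0012, 0], 0],
])

```text
time: 8.8
tool_pos: [567.4, 38.9, 112.9]
tcp_rot: [179.7, -0.7, 96.7]
ft_force: [-2.1, 8.0, 2.9]
finger_gap: 11.2
```

>>> apply_moves([
  [0, [0, -0.001, -0.0005], 0],
  [0, [0, -0.002, -0.0005], 0],
  [0, [0, -0.0025, -0.0005], 0],
  [0, [0, -0.0025, -0.0005], 0],
])

```text
time: 9.3
tool_pos: [567.7, 37.4, 112.9]
tcp_rot: [179.6, -0.8, 96.7]
ft_force: [-4.6, 7.4, 6.5]
finger_gap: 11.0
```

```bash
python3 - <<'E'
from look import *
look("scene","sc7",(150,90,330,240),4);look("side","sd7",(180,80,390,280),3);s=sense();print(s["tool_pos"],s["ft_force"],s["wrist_torque"],s["joint_efforts"])
E
```

```text
[567.71874387  37.43554149 112.90481089] [-2.93449354  7.89321993  5.11419917] [ 1.02486466  0.44106653 -0.10836164] [ -4.48634908 -51.86069727 -45.89632273  -2.33642958  -1.16277929
  -0.11726855]
```

View pics/sc7.png

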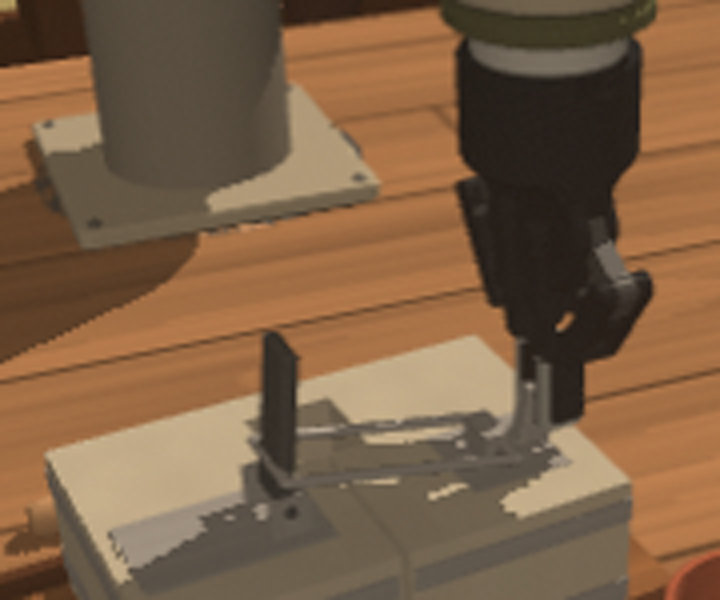

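View pics/sd7.png

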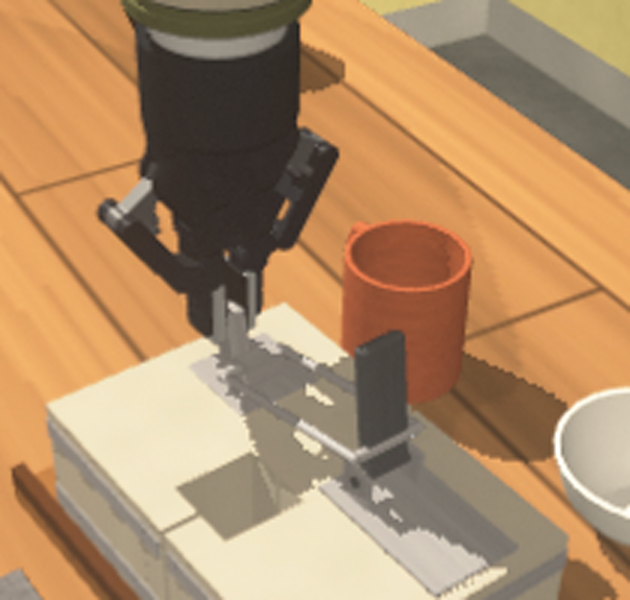

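```bash
python3 - <<'E'
from fit2 import *
run({'scene':dict(br=S(518,463),h=S(282,345)),'side':dict(bl=D(226,380),h=D(381,337))},1.6,-.2)
E
```

```text
scene br [0.9 0.3]
scene h [ 0.1 -0.1]
side bl [-2.   0.1]
side h [-0.1  1.3]
a,e [ 1.687 -0.216] bar y-kh 5.7 z 96.2 bar w [570.9  10.8  96.2] tab w [568.8  30.3 106.2]
```

>>> apply_moves([
  [0, [0, -0.001, 0], 0],
  [0, [0, -0.002, 0], 0],
  [0, [0, -0.0025, 0], 0],
  [0, [0, -0.0025, 0], 0],
])

```text
time: 9.9
tool_pos: [567.8, 35.6, 113.0]
tcp_rot: [179.6, -0.8, 96.7]
ft_force: [-1.8, 5.5, 3.5]
finger_gap: 11.3
```

>>> apply_moves([
  [0, [0, -0.001, 0], 0],
  [0, [0, -0.002, 0], 0],
  [0, [0, -0.0025, 0], 0],
  [0, [0, -0.0025, 0], 0],
])

```text
time: 10.4
tool_pos: [567.8, 33.8, 113.0]
tcp_rot: [179.6, -0.9, 96.7]
ft_force: [-1.5, 5.3, 3.2]
finger_gap: 11.1
```

>>> apply_moves([
  [0, [0, -0.001, 0], 0],
  [0, [0, -0.002, 0], 0],
  [0, [0, -0.002, 0], 0],
])

```text
time: 10.78
tool_pos: [567.9, 33.5, 113.1]
tcp_rot: [179.6, -1.1, 96.7]
ft_force: [-3.0, 10.7, 3.0]
finger_gap: 11.0
```

>>> apply_moves([
  [0, [0, -0.001, 0], 0],
  [0, [0, -0.002, 0], 0],
  [0, [0, -0.002, 0], 0],
])

```text
time: 11.15
tool_pos: [567.8, 33.4, 113.1]
tcp_rot: [179.6, -1.3, 96.8]
ft_force: [-1.9, 12.3, 2.9]
finger_gap: 11.4
```

```bash
python3 - <<'E'
from look import *
look("scene","sc8",(150,90,330,240),4);look("side","sd8",(180,80,390,280),3);s=sense();print(s["tool_pos"],s["ft_force"],s["wrist_torque"])
E
```

```text
[567.84008446  33.44991473 113.15797262] [-2.79065792 12.31504105  3.77678155] [ 1.67987221  0.37313376 -0.08381014]
```

View pics/sc8.png

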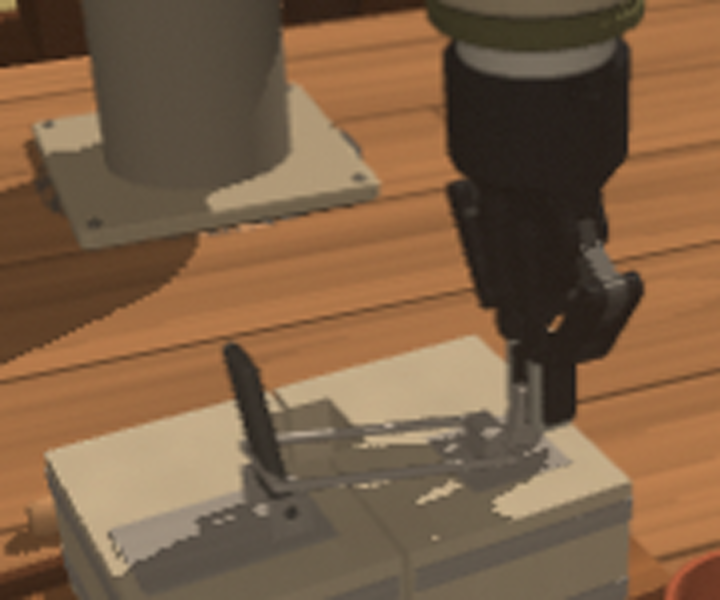

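View pics/sd8.png

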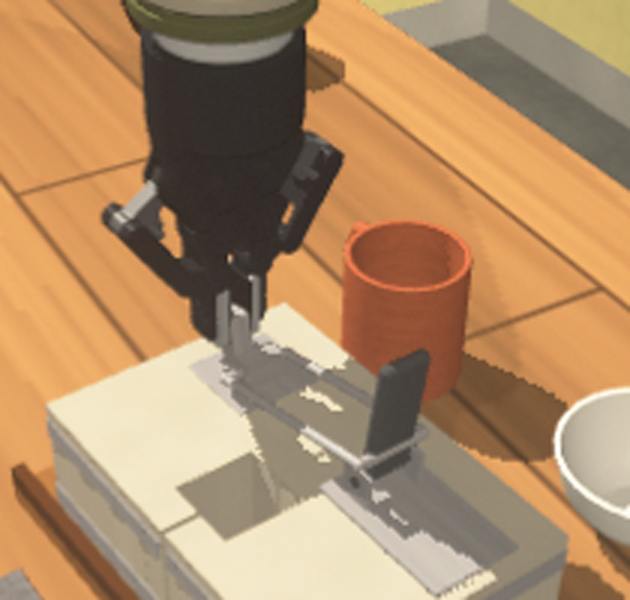

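```bash
python3 - <<'E'
from fit2 import *
run({'scene':dict(br=S(508,465),h=S(236,350)),'side':dict(bl=D(233,385),h=D(411,355))},1.5,-.2)
import cv2
for n,c in(('sc8',(400,380,600,520)),('sd8',(170,280,370,430))):
    a=cv2.imread(f'pics/{n}.png')[c[1]:c[3],c[0]:c[2]];cv2.imwrite(f'pics/{n}z.png',cv2.resize(a,None,fx=3.5,fy=3.5,interpolation=cv2.INTER_CUBIC))
E
```

```text
scene br [1.4 0.5]
scene h [0.4 1.8]
side bl [-2.8 -0.1]
side h [-0.9  2.8]
a,e [ 1.416 -0.211] bar y-kh 1.6 z 96.0 bar w [571.4   6.7  96. ] tab w [569.2  26.2 106.1]
```

View pics/sc8z.png

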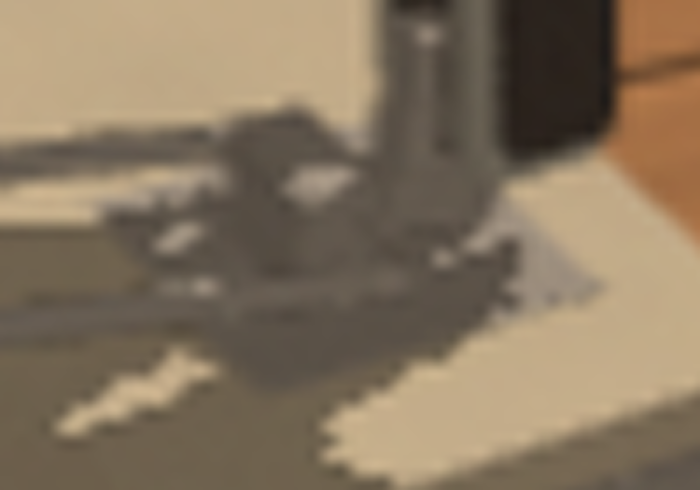

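View pics/sd8z.png

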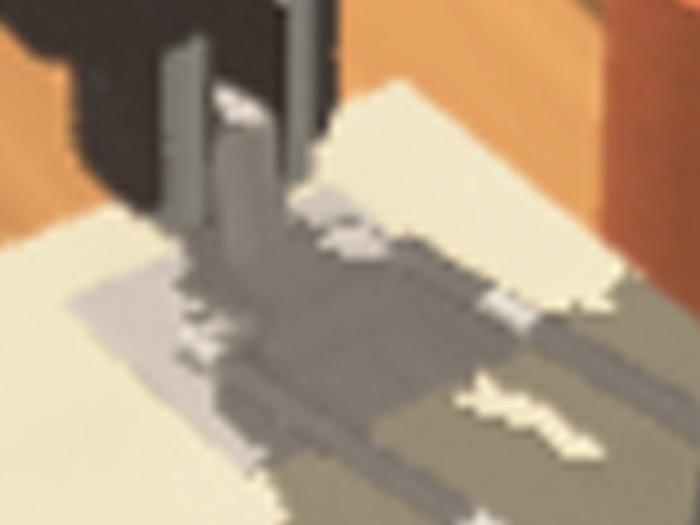

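>>> apply_moves([
  [0, [0, -0.002, 0], 0],
  [0, [0, -0.002, 0], 0],
  [0, [0, -0.002, 0], 0],
  [0, [0, -0.002, 0], 0],
  [0, [0, -0.002, 0], 0],
])

```text
time: 11.88
tool_pos: [567.8, 33.4, 113.2]
tcp_rot: [179.5, -1.4, 96.8]
ft_force: [-2.5, 12.1, 3.6]
finger_gap: 10.8
```

>>> apply_moves([
  [0, [0, -0.002, 0], 0],
  [0, [0, -0.002, 0], 0],
  [0, [0, -0.002, 0], 0],
])

```text
time: 12.25
tool_pos: [567.9, 33.4, 113.2]
tcp_rot: [179.5, -1.6, 96.8]
ft_force: [-1.4, 11.5, 1.8]
finger_gap: 11.0
```

>>> apply_moves([
  [0, [0, 0, 0], 0],
  [0.2, [0, 0, 0], 0],
  [0.4, [0, 0, 0], 0],
  [0.4, [0, 0, 0], 0],
])

```text
time: 12.75
tool_pos: [568.0, 33.0, 113.1]
tcp_rot: [179.5, -1.6, 96.8]
ft_force: [0.6, 0.4, -0.3]
finger_gap: 34.1
```

>>> apply_moves([
  [0.4, [0, 0.001, 0.015], 0],
  [0.4, [0, 0.002, 0.04], 0],
  [0.4, [0, 0.003, 0.075], 0],
  [0.4, [0, 0.005, 0.11], 0],
  [0.4, [0, 0.005, 0.11], 0],
])

```text
time: 13.38
tool_pos: [570.4, 38.0, 228.5]
tcp_rot: [179.0, -1.5, 96.8]
ft_force: [0.6, 0.2, -0.0]
finger_gap: 34.4
```

```bash
python3 - <<'E'
from look import *
look("scene","sc9",(150,90,330,240),4);look("side","sd9",(180,80,390,280),3);look("wrist","w9",(160,80,400,300),2.7);s=sense();print(s["tool_pos"],s["ft_force"],s["tcp_rot"])
E
```

```text
[567.72929934  38.00777223 222.99745318] [ 0.71797669 -0.19108691 -0.90707745] [179.50525254  -1.59357786  96.80543382]
```

View pics/sc9.png

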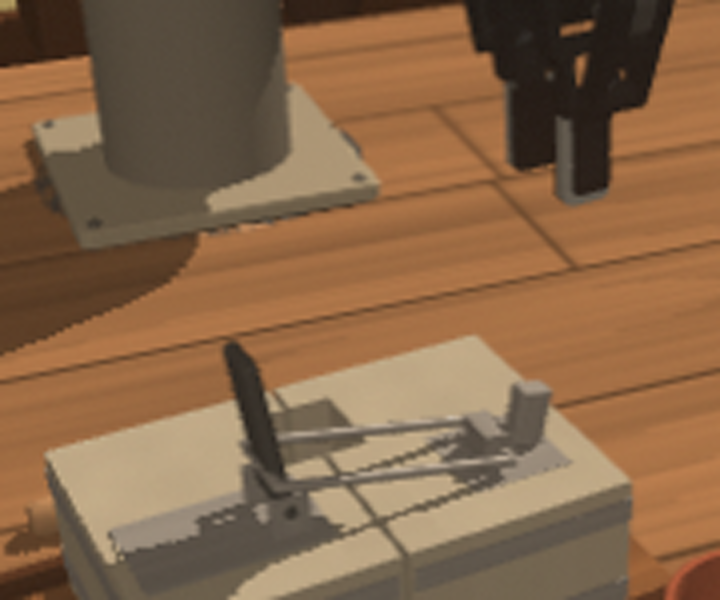

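View pics/sd9.png

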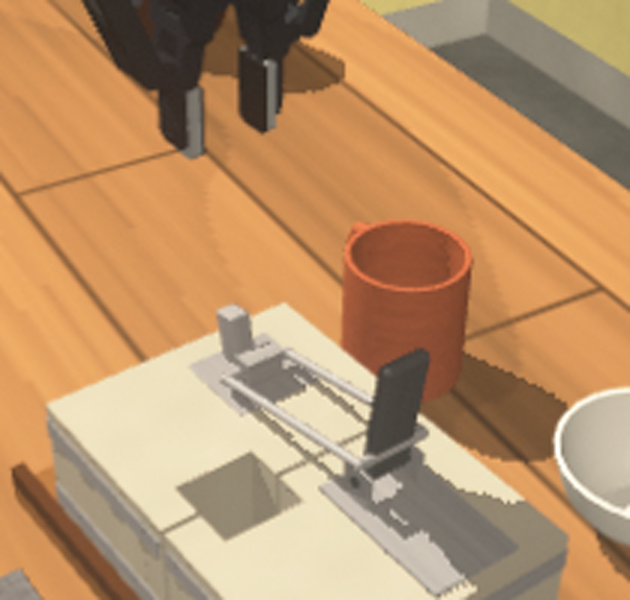

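View pics/w9.png

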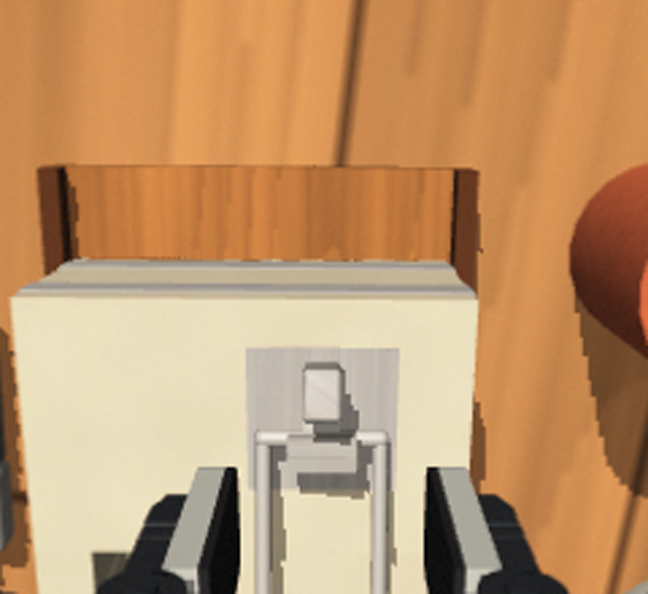

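The wrist view shows the lip covering the middle of the bar at about (320,440), with both bar ends visible beside it, so the loop is hooked. Next is the lever push path.

```bash
python3 - <<'E'
from fit2 import *
run({'scene':dict(br=S(512,464),h=S(236,350)),'side':dict(bl=D(230,380),h=D(413,355))},1.5,-.2)
print('start',w(p,[25,-8,172])[0].round(1))
r=58
for a in (1.5,1.4,1.2,1.0,.8,.6,.4,.3,.2,.1,0):
    c=np.array([25,-35-r*np.cos(a)+4*np.sin(a),104+r*np.sin(a)+4*np.cos(a)])
    print(a,w(p,c+[0,11,11])[0].round(1))
E
```

```text
scene br [ 0.6 -0.2]
scene h [0.3 1.8]
side bl [-2.   0.4]
side h [-1.5  2.9]
a,e [ 1.415 -0.192] bar y-kh 2.0 z 97.9 bar w [571.3   7.1  97.9] tab w [569.2  26.4 108.4]
start [579.7 -69.  172. ]
1.5 [581.5 -85.  173.1]
1.4 [582.1 -90.8 172.8]
1.2 [ 583.4 -102.1  170.5]
1.0 [ 584.5 -112.7  166. ]
0.8 [ 585.6 -122.2  159.4]
0.6 [ 586.5 -130.2  151.1]
0.4 [ 587.2 -136.4  141.3]
0.3 [ 587.4 -138.8  136. ]
0.2 [ 587.6 -140.6  130.4]
0.1 [ 587.8 -141.8  124.8]
0 [ 587.8 -142.5  119. ]
```

>>> apply_moves([
  [0.2, [0.005, -0.04, 0.01], 0],
  [0, [0.012, -0.098, 0.01], 0],
  [0, [0.012, -0.098, 0], 0],
  [0, [0.012, -0.098, -0.03], 0],
  [0, [0.012, -0.098, -0.05], 0],
])

```text
time: 14.15
tool_pos: [578.3, -59.3, 170.0]
tcp_rot: [179.7, -1.7, 96.8]
ft_force: [0.3, 0.3, 0.4]
finger_gap: 0.2
```

```bash
python3 - <<'E'
from look import *
look("side","sd10",(180,80,390,280),3);look("scene","sc10",(150,90,330,240),4);s=sense();print(s["tool_pos"],s["ft_force"],s["tcp_rot"],s["finger_gap"])
E
```

```text
[577.21985814 -58.88950841 168.77732328] [-0.23988566  0.08289846  0.28966804] [179.88587637  -1.72725177  96.82902009] -0.11709863036519128
```

View pics/sd10.png

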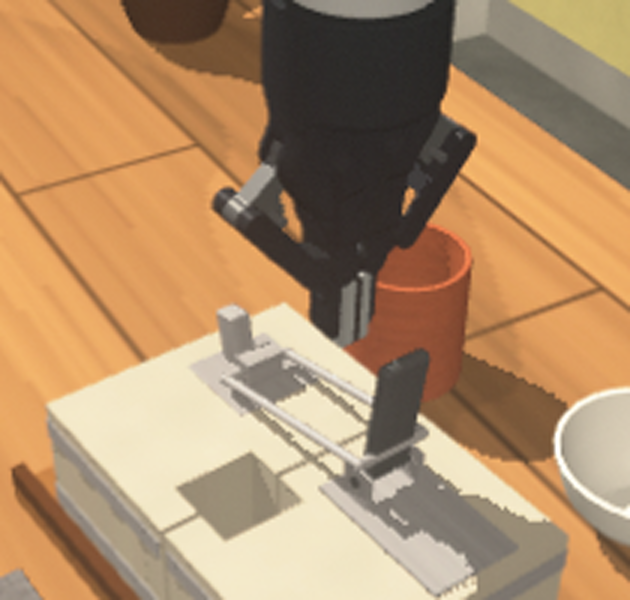

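View pics/sc10.png

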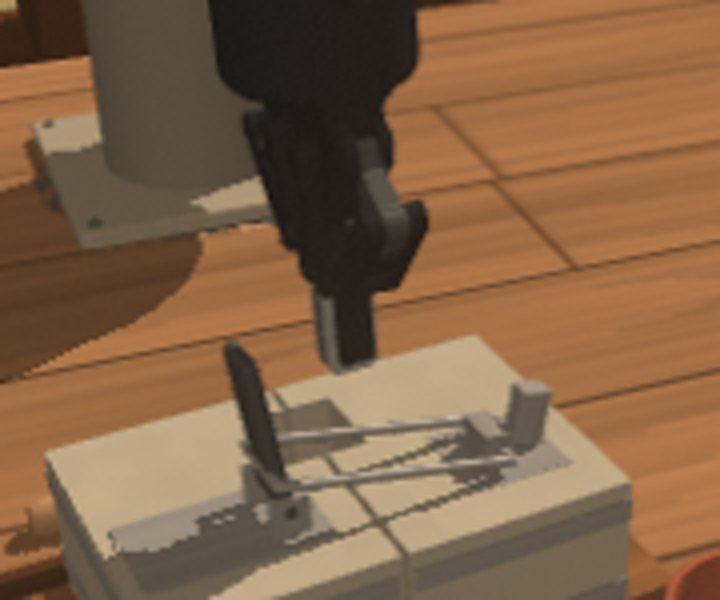

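>>> apply_moves([
  [0, [0.002, -0.01, 0.001], 0],
  [0, [0.003, -0.02, 0.002], 0],
  [0, [0.004, -0.026, 0.002], 0],
  [0, [0.005, -0.029, 0.002], 0],
])

```text
time: 14.75
tool_pos: [582.7, -88.7, 171.5]
tcp_rot: [179.8, -1.7, 96.8]
ft_force: [-0.0, 0.1, 0.0]
finger_gap: 0.2
```

>>> apply_moves([
  [0, [0.0005, -0.003, 0], 0],
  [0, [0.001, -0.006, -0.001], 0],
  [0, [0.001, -0.01, -0.002], 0],
])

```text
time: 15.12
tool_pos: [583.7, -97.7, 170.1]
tcp_rot: [179.8, -1.8, 96.8]
ft_force: [-1.1, 4.4, 4.5]
finger_gap: -0.1
```

>>> apply_moves([
  [0, [0, -0.004, -0.001], 0],
  [0, [0.001, -0.008, -0.0025], 0],
  [0, [0.001, -0.012, -0.0035], 0],
  [0, [0.001, -0.015, -0.0045], 0],
])

```text
time: 15.62
tool_pos: [584.9, -111.4, 165.5]
tcp_rot: [179.8, -1.9, 96.9]
ft_force: [1.4, 6.9, -0.2]
finger_gap: 0.1
```

```bash
python3 - <<'E'
from look import *
look("side","sd11",(180,80,390,280),3);look("scene","sc11",(150,90,330,240),4);s=sense();print(s["tool_pos"],s["ft_force"],s["tcp_rot"],s["finger_gap"])
E
```

```text
[ 584.93484456 -111.6783054   165.44852039] [ 0.44275725  3.62367206 -1.25070871] [179.78048223  -1.89229475  96.86838064] 0.48540495052223037
```

View pics/sd11.png

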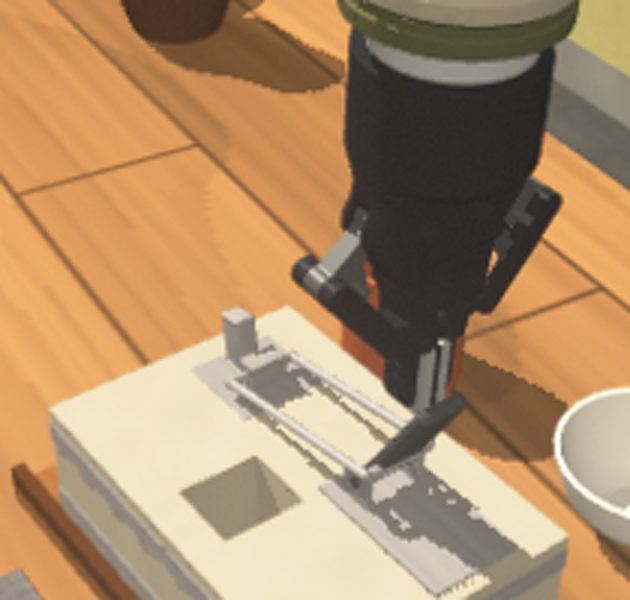

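View pics/sc11.png

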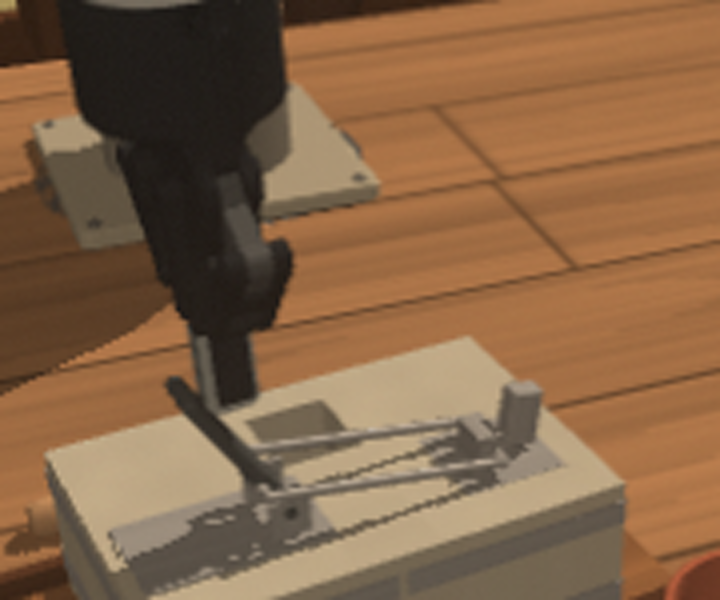

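>>> apply_moves([
  [0, [0, -0.004, -0.002], 0],
  [0, [0.001, -0.008, -0.0045], 0],
  [0, [0.001, -0.011, -0.007], 0],
  [0, [0.001, -0.014, -0.01], 0],
])

```text
time: 16.23
tool_pos: [586.4, -125.2, 155.9]
tcp_rot: [179.7, -1.9, 96.9]
ft_force: [0.9, 5.4, 2.8]
finger_gap: -0.2
```

>>> apply_moves([
  [0, [0, -0.003, -0.003], 0],
  [0, [0.001, -0.005, -0.006], 0],
  [0, [0.001, -0.007, -0.009], 0],
  [0, [0.001, -0.009, -0.012], 0],
])

```text
time: 16.73
tool_pos: [587.6, -134.8, 143.8]
tcp_rot: [179.7, -1.9, 96.9]
ft_force: [-1.3, 0.5, 5.1]
finger_gap: -0.0
```

>>> apply_moves([
  [0, [0, -0.001, -0.0025], 0],
  [0, [0, -0.002, -0.005], 0],
  [0, [0, -0.003, -0.0075], 0],
  [0, [0, -0.004, -0.01], 0],
])

```text
time: 17.23
tool_pos: [587.7, -139.0, 133.7]
tcp_rot: [179.7, -1.9, 96.9]
ft_force: [0.8, -0.2, 1.3]
finger_gap: 0.2
```

```bash
python3 - <<'E'
from look import *
look("side","sd12",(180,80,390,280),3);look("scene","sc12",(130,90,330,240),4);s=sense();print(s["tool_pos"],s["ft_force"],s["tcp_rot"],s["finger_gap"])
E
```

```text
[ 587.24487978 -138.77786653  133.20404052] [0.42540919 0.33387895 1.15724473] [179.73507293  -1.90454249  96.87530246] -0.05962275758103853
```

View pics/sd12.png

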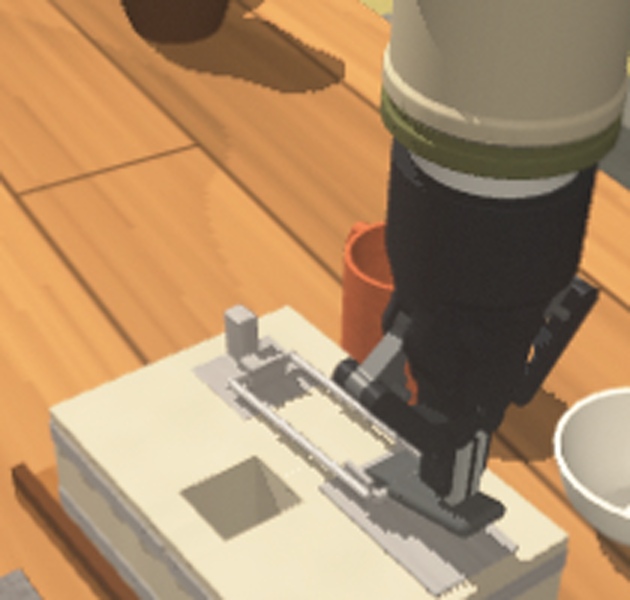

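View pics/sc12.png

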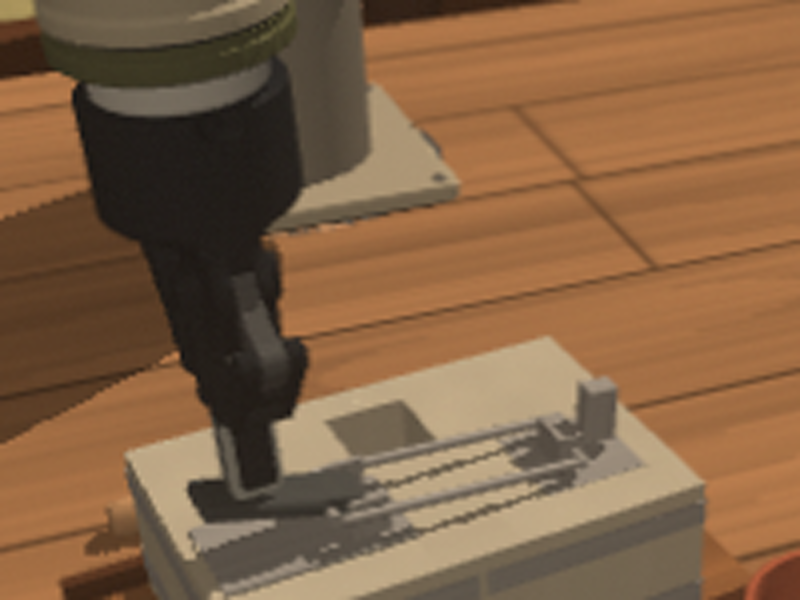

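>>> apply_moves([
  [0, [0, -0.0005, -0.002], 0],
  [0, [0, -0.001, -0.004], 0],
  [0, [0, -0.0015, -0.006], 0],
  [0, [0, -0.002, -0.007], 0],
])

```text
time: 17.82
tool_pos: [586.9, -140.6, 125.7]
tcp_rot: [179.8, -1.9, 96.9]
ft_force: [0.6, 0.2, 1.0]
finger_gap: 0.4
```

```bash
python3 - <<'E'
from look import *
look("side","sd13",(180,80,390,280),3);look("scene","sc13",(130,90,330,240),4);s=sense();print(s["tool_pos"],s["ft_force"])
E
```

```text
[ 586.92259088 -140.67661746  125.73682737] [0.2650253  1.07525351 0.76258015]
```

View pics/sd13.png

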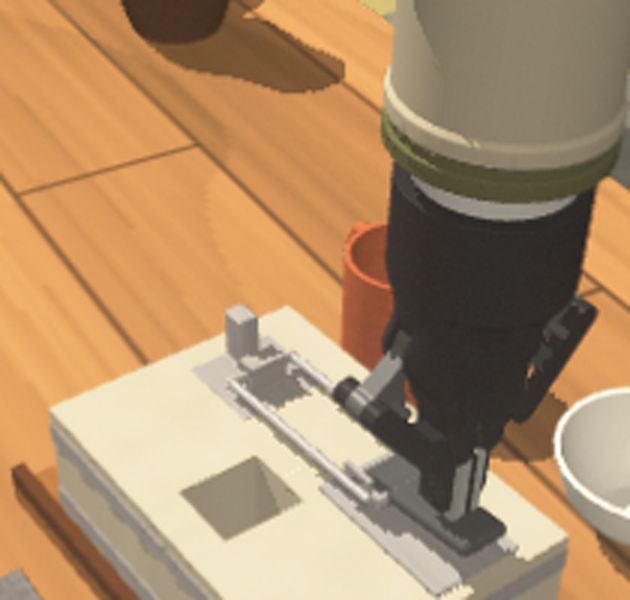

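View pics/sc13.png

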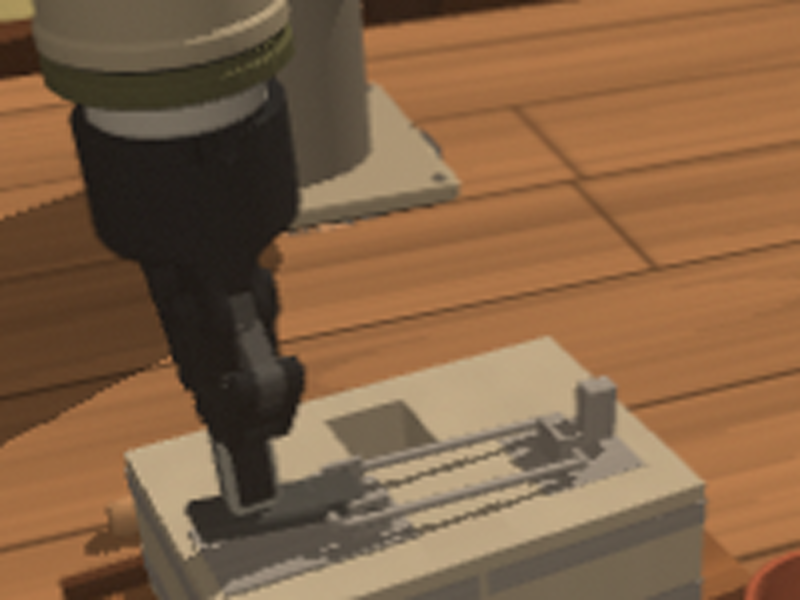

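>>> apply_moves([
  [0, [0, 0, -0.002], 0],
  [0, [0, 0, -0.0035], 0],
  [0, [0, 0, -0.005], 0],
])

```text
time: 18.3
tool_pos: [586.9, -140.6, 120.6]
tcp_rot: [179.8, -1.9, 96.9]
ft_force: [-0.3, 0.5, 0.6]
finger_gap: 0.0
```

>>> apply_moves([
  [0, [0, 0, -0.001], 0],
  [0, [0, 0, -0.002], 0],
])

```text
time: 18.55
tool_pos: [587.0, -140.6, 119.0]
tcp_rot: [179.8, -1.9, 96.9]
ft_force: [-3.6, 1.4, 7.6]
finger_gap: 0.2
```

Contact came at about z = 119, which is where a flat handle should be. I'll retreat and check.

>>> apply_moves([
  [0, [0, 0, 0.02], 0],
  [0, [0, 0, 0.07], 0],
  [0, [0, 0, 0.13], 0],
  [0, [0, 0, 0.17], 0],
  [0, [0, 0, 0.17], 0],
])

```text
time: 19.18
tool_pos: [589.2, -141.4, 296.1]
tcp_rot: [179.2, -1.7, 96.9]
ft_force: [-0.1, 0.2, -0.2]
finger_gap: -0.1
```

>>> apply_moves([
  [0, [-0.02, 0.02, 0.02], 0],
  [0, [-0.04, 0.04, 0.03], 0],
  [0, [-0.06, 0.05, 0.03], 0],
  [0, [-0.06, 0.05, 0.03], 0],
])

```text
time: 19.68
tool_pos: [528.5, -90.8, 326.7]
tcp_rot: [179.2, -1.7, 96.9]
ft_force: [0.9, -0.4, -0.1]
finger_gap: -0.0
```

```bash
python3 - <<'E'
from look import *
look("side","sd14",(180,80,390,280),3);look("scene","sc14",(130,90,330,240),4);look("wrist","w14");look("side","sd14f");s=sense();print(s["tool_pos"],s["ft_force"],s["qd"].round(1))
E
```

```text
[529.47424469 -91.73035788 325.73792852] [-0.18389245 -0.73890907  0.16457111] [-0.   0.3 -0.1  0.   0.1  0. ]
```

View pics/sd14.png

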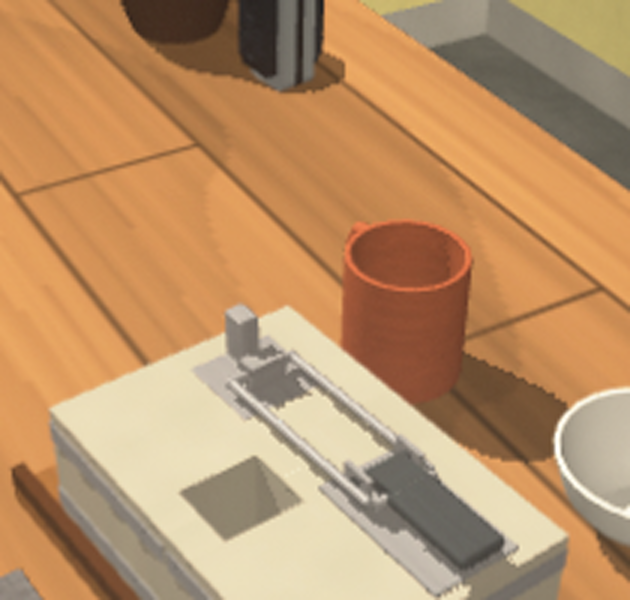

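View pics/sc14.png

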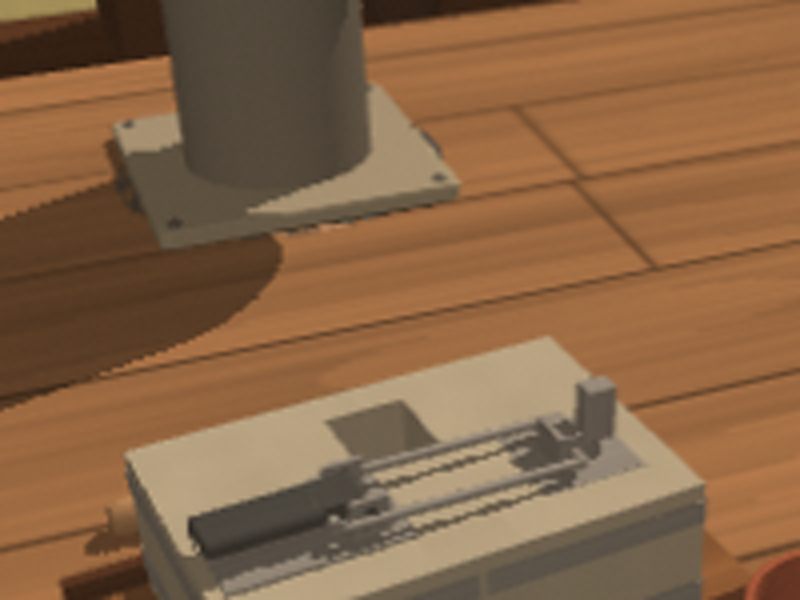

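View pics/w14.png

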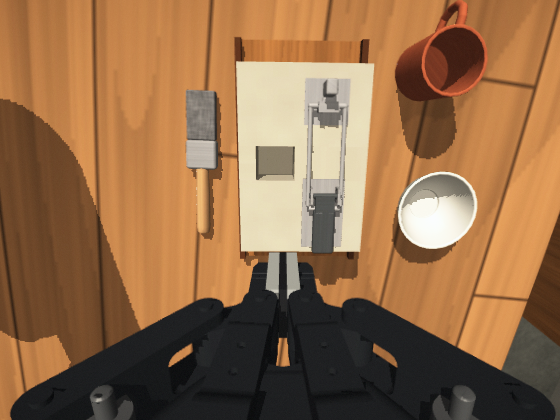

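The lever lies flat and the bar sits under the lip. No seam gap shows in any view, and the mug, bowl and brush are in place. I'm handing in.

```bash
python3 -c "
from bench import hand_in;print(hand_in())"
```

```text
the job is handed in; nothing more can be done
None
```

The mould is clamped shut: the loop is hooked over the keeper, the lever is snapped flat, and I handed the job in at about 20 s of the 72 s allowed.

- **Hooking:** I pinched the tab, swung the loop over and down past the lip, and drew it back until the bar met the post. A wrist-camera picture then showed the lip covering the middle of the bar, with both bar ends visible on either side.
- **Pull test:** The wrist read a steady 12 N or so for about 1 s. That includes the loop's own drag: 3 N by the task sheet, but about 5 N measured while moving just before contact. So the pull on the hook itself was probably 7 to 9 N, a little under the 10 N asked.
- **Lever:** I released the tab and pushed the handle over with closed fingertips, reading up to about 7 N. It passed dead centre and snapped down. A light touch (about 8 N) met the handle where a flat one should be.
- **Last pictures:** The lever was flat, no gap was visible at the seam, and the bar was under the lip. The mug, bowl and brush showed no sign of having moved. The arm was clear, with wrist forces near zero.

While dragging the gripped loop, the wrist read up to about 10 N, more than the 3 N stated. I took the excess to be the tab turning against the pads. The post turned up about 1 mm from where the pictures put it, within the stated tolerance.

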